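# Lever open a denture flask with the plaster knife

### The job

The hinged denture flask is held shut by its spring catch. Take the plaster knife, put its blade in the pry slot at the front of the flask and lever the upper half free of the catch - with the knife, not with the fingers, and without tipping or dragging the flask - then swing the upper half fully back on its hinge so that the denture can be checked. Finally lay the knife down flat on the bench, clear of the flask, and leave the other things where they are.

Things in the scene. Friction and masses are not known exactly. Their poses are not given: they have to be found in the camera images.
- flask: Aluminium denture flask, 110 (x) x 100 (y) x 86 mm high, about 1.5 kg, loose on the bench. Origin: centre of underside, z up, front faces -x. Lower half 56 mm high, with a base flange 4 mm wider; upper half 30 mm thick, hinged at the rear. In the middle of the front a ledge on the lower half and an ear on the upper half form the pry slot.
- upper (a joint): Hinge of the upper half, rad: 0 shut, growing as its front lifts, 1.92 fully back at its stop. Two spring balls at the front guide pins hold it shut with about 6.5 N at the front edge (weight and hinge friction add 4 N) and let go at about 0.04 rad. Beyond that the stiff hinge (0.25 N m) lets the 0.35 kg upper half stay where it is left.
- ledge (a point): Middle of the outer top edge of the pry ledge, 73 mm in front of the flask's centre and 56 mm up; axes as the flask's. The ledge is level, 32 mm wide (y), 8 thick, 18 deep (x); its top continues as the slot's floor. With the blade tip 31 mm inside this edge, lowering the handle 0.3 to 0.37 rad about it lifts the upper half past the catch (at 0.4 the handle's end meets the bench).
- ear (a point): Middle of the lower front edge of the ear on the upper half, 10 mm behind the ledge's outer edge and 5 mm above its top when shut; it moves with the upper half. Slot between ledge and ear: 5 mm high, 32 mm wide, running level 28 mm in from here, under the ear and the front wall.
- hinge_pin (a point): Middle of the hinge pin, 60 mm behind the flask's centre, 56 mm up; it runs along y; axes as the flask's. The upper half's flat underside lies in the plane of this axis (the slot's roof 5 mm deeper); its front wall is 115 mm from the pin, and from 86 to 23 mm from the pin its middle is hollow (round mould, 20 mm deep).
- knife: Plaster knife lying on the bench, 145 mm, 90 g: straight wooden handle 22 x 22 mm, 85 mm long, and a steel blade 60 mm long, 16 wide, 2.2 thick, end rounded, flat side level. Origin: on the underside (bench level) below the joint of blade and handle; +x to the tip, z up. Handle x -85 to 0, blade 0 to 60 mm; axis of both at z 11 mm.
- knife_tip (a point): Tip of the knife's blade, in the middle of its thickness.
- knife_grip (a point): Point on the handle's axis, 30 mm behind the blade: a good place to grip, across the 22 mm width.
- handpiece: Black and grey handpiece, 152 mm long, 20 mm thick, lying on the other side of the flask from the knife; its length is along its y. Not to be disturbed.
- cast: White plaster dental cast, 51 x 58 x 31 mm, origin under its centre. Not to be disturbed.
- jar: White jar with a lid, 58 mm wide, 42 mm high, origin under its centre. Not to be disturbed.
There are look-alikes about, which are no part of the job. Several things have the shape of the knife; the one meant has the colours described above.

How it is judged:
On the way, in this order (a step that is already met when the one before it is completed fails the run):
1. the blade has levered the upper half free of the catch: the knife bears on it, the fingers do not, and it stands open by more than 0.05 rad (value of joint upper above 0.05 rad and contact force between knife and upper above 0.3 N and contact force between the fingers and upper below 0.5 N), for 0.1 s.
2. the upper half is swung fully back (over 1.75 rad) (value of joint upper above 1.75 rad), for 0.2 s.
At the end, for the whole second after the job is handed in: The upper half is fully back (hinge over 1.75 of 1.92 rad), the flask stands level on the bench (within 0.05 rad), and the knife lies still and flat on the bench (handle axis under 16 mm up and within 0.12 rad of level), not touching the flask (value of joint upper above 1.75 rad and angle between flask's own z axis and vertical below 0.05 rad and height (world z) of flask below 0.006 m and height (world z) of knife_grip below 0.016 m and angle between knife's own x axis and vertical between 1.45 and 1.69 rad and contact force between knife and flask below 0.05 N and linear speed of each of knife, flask below 0.02 m/s).
It fails at once if the fingers push on the upper half while the catch still holds it (value of joint upper below 0.035 rad and contact force between the fingers and upper above 2 N).
It fails at once if the flask is tipped by more than 0.12 rad (angle between flask's own z axis and vertical above 0.12 rad).
It fails at once if the flask is dragged more than 30 mm (distance of flask from where it was at the start of the episode above 0.03 m).
It fails at once if a bystander (handpiece, cast or jar) is moved more than 25 mm (distance of any of handpiece, cast, jar from where it was at the start of the episode above 0.025 m).
It also fails if it takes over 58 s, if anything falls off the work surface, if the arm or the gripper's body presses on something with over 40 N, if the wrist force passes 120 N, or if a joint passes its speed limit or range.

### The arm

A 7-joint arm with a two-finger parallel gripper is mounted at the origin on the work surface; the furniture and walls round the work are solid. World frame = base frame: x ahead of the robot, y to its left, z up, the work surface at z = 0. Lengths are in m, angles in rad, forces in N, time in s.
With the tool pointing down it reaches from about 0.425 to 0.875 m from the base axis. Payload 4.7 kg.
Tool frame: the origin (TCP) lies midway between the tips of the shut fingers; the grasp point (between the pads) lies 19 mm behind it; z points along the fingers, y is the direction in which the jaws open and shut (so a half turn about z gives the same grasp; the last joint's range is limited). The gripper opens to 87 mm and grips with 3 to 60 N. Pads are 19 mm wide; open, the fingers measure 117 mm over their backs; the gripper's body (75 mm by 190 mm) begins 51 mm behind the grasp point.
Start: joints at [1.227, 0.321, -0.07, 1.45, 0.023, 1.371, -0.057], TCP at [0.228, -0.609, 0.223] pointing down, gripper open.
Joint ranges: [-2.86, 2.86], [-0.3, 2.09], [-1.38, 1.24], [0.06, 2.45], [-1.56, 4.7], [0.09, 2.05], [-2.69, 2.69]. Speed limits (rad/s): [2.57, 2.57, 3.14, 3.14, 3.14, 3.14, 3.14].

### API

Orientations are given as a rotation vector (axis times angle).
In Python, from bench import monitor, eyes, order gives the robot as it stands. The module is installed in compiled form; this text tells all that it offers.
- The arm moves only by the shell command python3 -m pendant 'ROWS' [FORCE]. ROWS is JSON, a list of rows, each a list of 3 entries, a list of its own where there are three numbers: the turn, a rotation vector about the tool's x, y, z in degrees, then the shift along the tool's x, y, z in m, then the gripper command: -1 is fully open, 1 is shut, values between are in proportion. In form: [[[rx, ry, rz], [tx, ty, tz], hand], ...]. A call has 1 to 8 rows; each row shifts and turns the commanded pose from where the row before left it, along the tool's axes as they then stand; what a row does not reach is not made up. A row lasts 1/8 s, in which the tool goes at most 62.5 mm and 10.7 degrees, less where a joint would pass 70% of its speed; a pose out of reach is approached as far as the arm can. A call is refused whole if a number of a shift passes 0.0625 or a number of a turn 10.7, either way. A call with a gripper value outside its range is refused whole. The fingers move at their own pace and stop on an object; FORCE is the grip in N (left out, the last holds). Time passes only in rows, so rows that do not move let the fingers close. It gives the time, the measured TCP pose, the force and the opening at its end, in the units of the state.
- monitor.get_state(): the state, without advancing time (a new reading comes with each control period).
- eyes.get_image(name): name is "scene" or "side" or "wrist"; returns a dict with "color" (400x640x3 uint8, red, green, blue), "range_z" (400x640 float32, m along the optical axis (not along the pixel's ray), 0 where there is no reading), "fx", "fy", "cx", "cy" (pixels), "world_to_cam" (4x4, takes a point from world to camera coordinates). Camera axes: x right, y up, looking along -z (the intrinsics and any distortion apply to the point x, -y, -z); pixel columns grow to the right and rows downward; lengths in m; the calibration is good to about 2 mm. The wrist camera is an equidistant fisheye: a pixel r from the principal point sees the ray r / f radians off the axis. A picture is of the moment at which its call begins.
- order.close_job(): hands the job in, once; it reports no verdict.
The state is a dict: "time": time; "joint_positions": joint angles; "qd": joint speeds; "joint_torque": joint torques, N m; "position": TCP position; "tool_rot": TCP orientation; "ft_force": force on the tool from outside, world axes, zero at the start; "torque": the same for the moment, N m; "grip_width": opening from 0.0 (shut) to 1.0 (fully open).
Only numpy, scipy, OpenCV 4.12 (cv2) and the standard library are available. Lean on these libraries where they do the work, as an engineer would, in place of code of your own. Each camera call takes 0.05 s, during which the arm holds its last target.

## Working session

There is one attempt and no reset: what is moved stays moved. The work goes in short steps, Python scripts to look and compute and a shell command to move; the robot and the scene stay as the last step left them, time stands still between calls to the robot, and variables do not carry over. Pictures are saved under pics/ and viewed, and the job is handed in when it is done.

```bash
mkdir -p pics; cat > h.py <<'E'
import numpy as np, cv2
from bench import monitor, eyes, order
from scipy.spatial.transform import Rotation as R
def snap(n,f=None):
    im=eyes.get_image(n)
    if f: cv2.imwrite('pics/'+f,im['color'][:,:,::-1])
    return im
def p2w(im,u,v,z=None):
    d=im['range_z'][v,u] if z is None else z
    p=np.array([(u-im['cx'])/im['fx']*d,-(v-im['cy'])/im['fy']*d,-d,1])
    return (np.linalg.inv(im['world_to_cam'])@p)[:3]
def cloud(im):
    v,u=np.mgrid[0:400,0:640]; d=im['range_z']
    p=np.stack([(u-im['cx'])/im['fx']*d,-(v-im['cy'])/im['fy']*d,-d,np.ones_like(d)],-1)
    return (p@np.linalg.inv(im['world_to_cam']).T)[...,:3]
def w2p(im,P):
    q=im['world_to_cam']@np.append(P,1); return im['cx']+im['fx']*q[0]/-q[2], im['cy']-im['fy']*q[1]/-q[2]
E
python3 - <<'E'
from h import *
for n in('scene','side','wrist'):
    im=snap(n,n+'0.png'); print(n,im['fx'],im['fy'],im['cx'],im['cy'],np.linalg.inv(im['world_to_cam']).round(3).tolist())
s=monitor.get_state();print(s)
E
```

```text
scene 458.1643443822057 458.1643443822057 319.5488026734922 202.5082895695259 [[-0.347, 0.668, -0.659, -0.081], [-0.938, -0.236, 0.254, 0.257], [0.015, 0.706, 0.708, 0.803], [0.0, 0.0, 0.0, 1.0]]
side 517.5772744986722 517.5772744986722 310.90797259098656 198.36493002806904 [[0.797, 0.491, -0.351, 0.104], [-0.603, 0.661, -0.446, -0.614], [0.013, 0.567, 0.823, 1.228], [0.0, 0.0, 0.0, 1.0]]
wrist 309.70691628693146 309.70691628693146 321.85557975040666 198.586456764921 [[0.35, 0.909, 0.227, 0.289], [-0.937, 0.34, 0.083, -0.586], [-0.002, -0.242, 0.97, 0.383], [0.0, 0.0, 0.0, 1.0]]
{'time': 0.15, 'joint_positions': array([ 1.22710961,  0.32164722, -0.07011992,  1.45142742,  0.0225974 ,
        1.37078939, -0.05693034]), 'qd': array([-0.00052073, -0.00096336, -0.00019509, -0.00590835,  0.00058946,
        0.00129821, -0.00125558]), 'joint_torque': array([-9.61670798e-05, -4.91793573e+01, -4.04588599e-01, -3.12873173e+01,
       -6.39330642e-02,  4.04524547e-02,  1.22645920e-04]), 'position': array([ 0.22745808, -0.60844282,  0.22170022]), 'tool_rot': array([-3.09002653e+00, -5.58802657e-01,  5.28444001e-04]), 'ft_force': array([-0.16539859,  0.2052285 , -0.56123689]), 'torque': array([-0.02161211,  0.03597279,  0.02708581]), 'grip_width': 1.0039802974308973}
```

View pics/scene0.png

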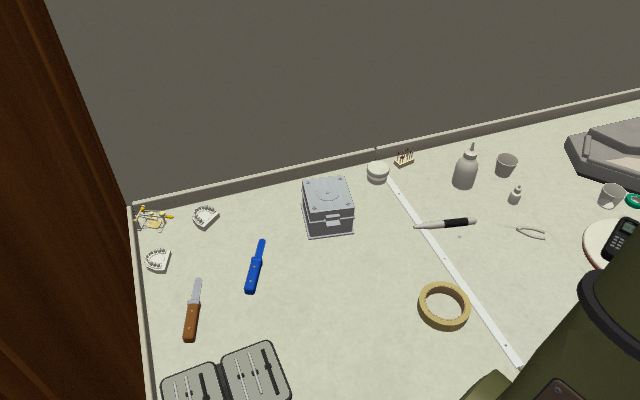

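View pics/side0.png

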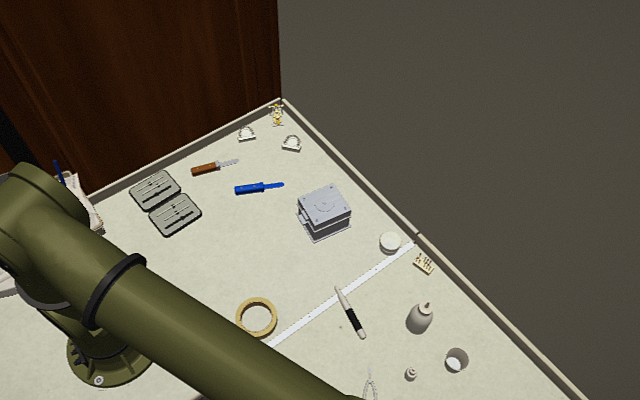

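View pics/wrist0.png

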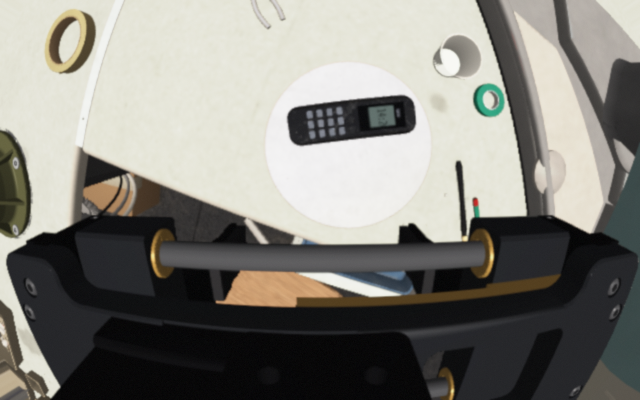

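The scene camera shows the wooden-handled knife at about (193,310) and a blue look-alike at (255,265). The flask is at (328,207) with its ledge and ear at (335,220), the jar at (377,172), the handpiece at (445,223), and the casts at (205,216) and (158,260). I'll measure these next.

```bash
python3 - <<'E'
from h import *
im=snap('scene'); c=cloud(im); col=im['color'].astype(int)
big=cv2.resize(im['color'][150:350,130:400],None,fx=2.9,fy=2.9,interpolation=cv2.INTER_CUBIC); cv2.imwrite('pics/crop1.png',big[:,:,::-1])
im2=snap('side');big=cv2.resize(im2['color'][130:260,170:420],None,fx=3.2,fy=3.2,interpolation=cv2.INTER_CUBIC); cv2.imwrite('pics/crop2.png',big[:,:,::-1])
def reg(nm,im,u0,u1,v0,v1,zmin,zmax=9,mask=None):
    c=cloud(im)[v0:v1,u0:u1].reshape(-1,3); k=(c[:,2]>zmin)&(c[:,2]<zmax)
    p=c[k]; print(nm,len(p),p.min(0).round(3),p.max(0).round(3),p.mean(0).round(3)); return p
p=reg('knife',im,175,210,270,350,.006)
p=reg('knifeside',im2,185,245,150,180,.006)
for n,i,b in(('scene',im,(175,210,270,350)),('side',im2,(185,245,150,180))):
    p=reg('h',i,*b,.018); m=p.mean(0); w,v=np.linalg.eigh(np.cov(p[:,:2].T)); d=v[:,1]; t=(p[:,:2]-m[:2])@d; print(d,t.min(),t.max(),m,np.percentile(p[:,2],[5,50,95]))
    p=reg('flasktop',i,*((295,365,165,245) if n=='scene' else (290,360,178,245)),.08)
    r=cv2.minAreaRect(p[:,:2].astype(np.float32)); print('rect',r,np.percentile(p[:,2],[5,50,95]))
E
```

```text
knife 721 [-0.081  0.257  0.006] [0.534 0.339 0.803] [0.44  0.311 0.03 ]
knifeside 383 [ 0.104 -0.614  0.006] [0.531 0.404 1.228] [0.443 0.307 0.035]
h 430 [-0.081  0.257  0.018] [0.477 0.337 0.803] [0.42  0.316 0.043]
[-0.99590648 -0.09038964] -0.056699193546014943 0.5042850160276605 [0.4198962  0.31565571 0.04288062] [0.01881805 0.02107812 0.02383057]
flasktop 1567 [-0.081 -0.086  0.08 ] [0.672 0.257 0.803] [ 0.598 -0.023  0.093]
rect ((0.2848183810710907, 0.07759691774845123), (0.11321301758289337, 0.80683833360672), 71.91683959960938) [0.08233864 0.08501865 0.08760676]
h 162 [ 0.104 -0.614  0.018] [0.507 0.403 1.228] [0.422 0.289 0.066]
[0.32683646 0.94508091] -0.9575314694076976 0.11019430304347055 [0.42224106 0.28925853 0.06627641] [0.01844411 0.02162648 0.02838794]
flasktop 1309 [ 0.104 -0.614  0.08 ] [0.67  0.029 1.228] [ 0.595 -0.043  0.111]
rect ((0.40305256843566895, -0.3151385188102722), (0.8343268036842346, 0.13775047659873962), 54.30939483642578) [0.08114428 0.08530751 0.09005282]
```

View pics/crop1.png

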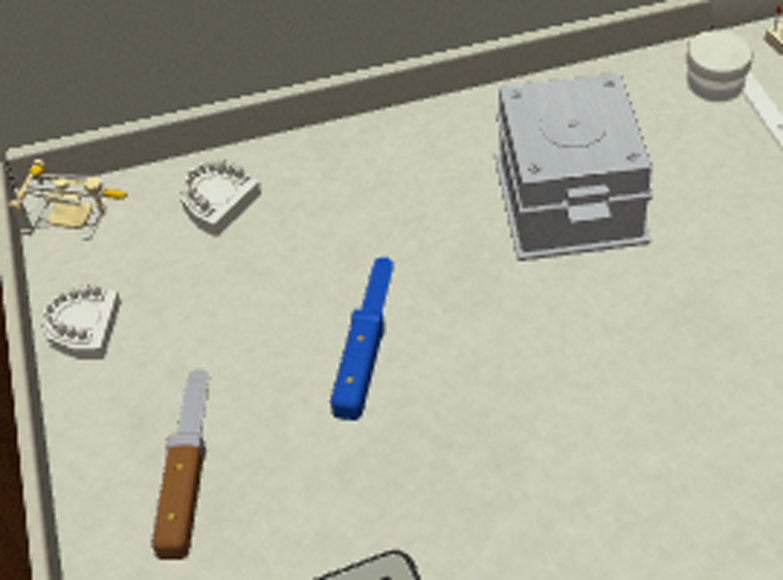

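View pics/crop2.png

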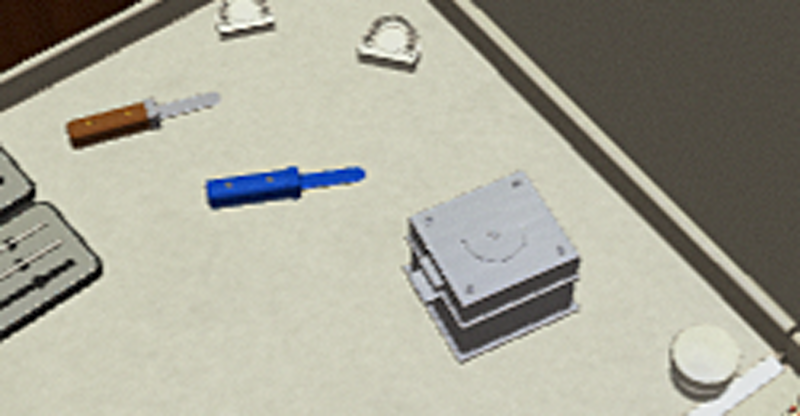

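The crops show the knife handle at crop1 (178,500) with its blade tip at (200,373), pointing the same way as the flask's rear. The pry ledge is at (590,212) and the ear at (587,192). I'll refit with the missing-depth pixels removed.

```bash
python3 - <<'E'
from h import *
S=monitor.get_state(); print(S['time'])
def reg(i,b,zmin,zmax):
    u0,u1,v0,v1=b
    c=cloud(i)[v0:v1,u0:u1].reshape(-1,3); d=i['range_z'][v0:v1,u0:u1].ravel()
    return c[(d>0.05)&(c[:,2]>zmin)&(c[:,2]<zmax)]
def fit(nm,p):
    r=cv2.minAreaRect(p[:,:2].astype(np.float32)); m=np.median(p,0); w,v=np.linalg.eigh(np.cov(p[:,:2].T)); d=v[:,1]*np.sign(v[0,1])
    print(nm,len(p),'rect c',np.round(r[0],4),'size',np.round(r[1],4),'ang',round(r[2],2),'pca',np.degrees(np.arctan2(d[1],d[0])).round(2),'z',np.percentile(p[:,2],[5,50,95]).round(4))
B={'scene':dict(knife=(175,210,272,350),flask=(295,365,165,245),jar=(362,392,155,188),hp=(410,480,212,235)),
   'side':dict(knife=(188,242,152,180),flask=(290,360,178,245),jar=(376,405,226,258),hp=(328,370,280,345))}
for n in('scene','side'):
    i=snap(n)
    for k in range(1):pass
    fit(n+' handle',reg(i,B[n]['knife'],.018,.03))
    fit(n+' knifeall',reg(i,B[n]['knife'],.0075,.03))
    p=reg(i,B[n]['knife'],.0075,.0155); fit(n+' blade',p)
    fit(n+' flasktop',reg(i,B[n]['flask'],.081,.093))
    p=reg(i,B[n]['flask'],.045,.081); p=p[p[:,0]<.58]; print('front pts',len(p))
    fit(n+' jar',reg(i,B[n]['jar'],.036,.05)); fit(n+' hp',reg(i,B[n]['hp'],.006,.03))
E
```

```text
0.25
scene handle 422 rect c [0.4353 0.3172] size [0.0223 0.085 ] ang 72.98 pca -17.21 z [0.0188 0.021  0.0232]
scene knifeall 698 rect c [0.4639 0.3087] size [0.0228 0.1468] ang 72.7 pca -16.52 z [0.0096 0.0197 0.0229]
scene blade 236 rect c [0.4636 0.3074] size [0.0203 0.1466] ang 72.44 pca -14.38 z [0.0083 0.0114 0.0145]
scene flasktop 1524 rect c [ 0.6095 -0.0282] size [0.1001 0.1129] ang 80.43 pca -10.11 z [0.0826 0.085  0.0874]
front pts 576
scene jar 272 rect c [ 0.6988 -0.2015] size [0.0537 0.0582] ang 64.71 pca -19.76 z [0.037  0.0398 0.0421]
scene hp 416 rect c [ 0.4929 -0.2822] size [0.1534 0.0217] ang 78.86 pca 77.79 z [0.0077 0.0138 0.0182]
side handle 155 rect c [0.4338 0.3166] size [0.0254 0.0837] ang 73.81 pca -16.97 z [0.0185 0.0213 0.0267]
side knifeall 320 rect c [0.4503 0.3196] size [0.0854 0.1559] ang 40.74 pca -19.68 z [0.009  0.0175 0.0256]
side blade 136 rect c [0.4503 0.3196] size [0.0854 0.1559] ang 40.74 pca -24.4 z [0.0081 0.0115 0.0152]
side flasktop 1223 rect c [ 0.6078 -0.0284] size [0.1033 0.111 ] ang 80.39 pca -7.04 z [0.0818 0.0852 0.0893]
front pts 292
side jar 316 rect c [ 0.6964 -0.2021] size [0.0567 0.0554] ang 65.35 pca 32.58 z [0.0368 0.0401 0.0444]
side hp 413 rect c [ 0.4909 -0.2751] size [0.1592 0.0624] ang 62.04 pca 77.63 z [0.0088 0.0149 0.0194]
```

```bash
python3 - <<'E'
from h import *
K=np.array([.4468,.3133]);a=np.radians(-17.1);d=np.array([np.cos(a),np.sin(a)]);n=np.array([-d[1],d[0]])
F=np.array([.6088,-.0283]);b=np.radians(-9.6);f=np.array([np.cos(b),np.sin(b)]);g=np.array([-f[1],f[0]])
for nm in('scene','side'):
    i=snap(nm); c=cloud(i); ok=i['range_z']>.05; p=c[ok]
    q=(p[:,:2]-K); x=q@d; y=q@n
    for lo in np.arange(-.12,.13,.02):
        k=(abs(x)<.04)&(y>lo)&(y<=lo+.02)
        if k.any(): print(nm,'y',round(lo,2),k.sum(),'zmax',p[k,2].max().round(3),end=';')
    print()
    q=(p[:,:2]-F); x=q@f;y=q@g; 
    k=(x<-.056)&(x>-.08)&(abs(y)<.04)&(p[:,2]>.02); P=np.c_[x,y,p[:,2]][k]
    for zl in np.arange(.04,.08,.004):
        m=(P[:,2]>zl)&(P[:,2]<=zl+.004); 
        if m.sum()>3: print('  z',zl.round(3),m.sum(),'xmin',P[m,0].min().round(4),'y',np.percentile(P[m & (P[:,0]<-.060),1],[2,98]).round(4) if (m&(P[:,0]<-.06)).sum()>2 else '')
    # top rect in flask frame
    k=(p[:,2]>.081)&(p[:,2]<.093)&(abs(x)<.075)&(abs(y)<.07)
    print(' top x',np.percentile(x[k],[0.3,99.7]).round(4),'y',np.percentile(y[k],[.3,99.7]).round(4))
E
```

```text
scene y -0.12 362 zmax 0.002;scene y -0.1 363 zmax 0.003;scene y -0.08 366 zmax 0.005;scene y -0.06 365 zmax 0.003;scene y -0.04 363 zmax 0.003;scene y -0.02 451 zmax 0.025;scene y 0.0 237 zmax 0.024;scene y 0.02 370 zmax 0.005;scene y 0.04 371 zmax 0.003;scene y 0.06 394 zmax 0.042;scene y 0.08 448 zmax 0.045;scene y 0.1 4078 zmax 0.552;scene y 0.12 1522 zmax 0.558;
  z 0.048 20 xmin -0.0735 y [-0.0151  0.016 ]
  z 0.052 78 xmin -0.0738 y [-0.0151  0.0161]
  z 0.056 20 xmin -0.0719 y [-0.0135  0.0149]
  z 0.06 9 xmin -0.0622 y [-0.0144  0.0145]
  z 0.064 21 xmin -0.0641 y [-0.0137  0.0139]
  z 0.068 27 xmin -0.0645 y [-0.0133  0.0134]
  z 0.072 14 xmin -0.0638 y [-0.009   0.0117]
 top x [-0.0554  0.0559] y [-0.0494  0.05  ]
side y -0.12 165 zmax 0.005;side y -0.1 160 zmax 0.006;side y -0.08 150 zmax 0.006;side y -0.06 149 zmax 0.008;side y -0.04 152 zmax 0.007;side y -0.02 257 zmax 0.028;side y 0.0 81 zmax 0.028;side y 0.02 79 zmax 0.006;side y 0.04 130 zmax 0.007;side y 0.06 154 zmax 0.042;side y 0.08 316 zmax 0.359;side y 0.1 2802 zmax 0.518;side y 0.12 1529 zmax 0.495;
  z 0.048 16 xmin -0.0736 y [-0.0147  0.0156]
  z 0.052 34 xmin -0.0745 y [-0.0157  0.0127]
  z 0.056 21 xmin -0.0742 y [-0.0147  0.015 ]
  z 0.06 5 xmin -0.074 y [-0.017  -0.0003]
  z 0.064 10 xmin -0.064 y [-0.013   0.0094]
  z 0.068 15 xmin -0.0632 y [-0.0156  0.0102]
  z 0.072 15 xmin -0.0631 y [-0.0151  0.0129]
 top x [-0.056   0.0542] y [-0.0504  0.0505]
```

```bash
python3 - <<'E'
from h import *
for nm in('scene','side'):
    i=snap(nm); p=cloud(i)[i['range_z']>.05]
    for zl,zh in((.02,.06),(.07,.15),(.15,.25),(.25,.4)):
      for x in np.arange(.3,.65,.05):
        k=(p[:,2]>zl)&(p[:,2]<zh)&(abs(p[:,0]-x)<.012)&(p[:,1]>.33)
        if k.sum()>5: print(nm,zl,x.round(2),k.sum(),'y',np.percentile(p[k,1],[2,50]).round(3),end=' | ')
      print()
E
```

```text
scene 0.02 0.3 135 y [0.397 0.404] | scene 0.02 0.35 187 y [0.397 0.406] | scene 0.02 0.4 187 y [0.331 0.404] | scene 0.02 0.45 143 y [0.397 0.406] | scene 0.02 0.5 130 y [0.398 0.406] | scene 0.02 0.55 114 y [0.397 0.406] | scene 0.02 0.6 133 y [0.368 0.402] | 
scene 0.07 0.3 190 y [0.423 0.423] | scene 0.07 0.35 168 y [0.423 0.423] | scene 0.07 0.4 154 y [0.423 0.423] | scene 0.07 0.45 134 y [0.423 0.423] | scene 0.07 0.5 116 y [0.423 0.423] | scene 0.07 0.55 103 y [0.423 0.423] | scene 0.07 0.6 89 y [0.423 0.424] | 
scene 0.15 0.3 324 y [0.423 0.423] | scene 0.15 0.35 285 y [0.423 0.423] | scene 0.15 0.4 244 y [0.423 0.423] | scene 0.15 0.45 200 y [0.423 0.423] | scene 0.15 0.5 182 y [0.423 0.423] | scene 0.15 0.55 161 y [0.423 0.423] | scene 0.15 0.6 145 y [0.423 0.423] | 
scene 0.25 0.3 787 y [0.422 0.423] | scene 0.25 0.35 643 y [0.422 0.423] | scene 0.25 0.4 549 y [0.422 0.423] | scene 0.25 0.45 467 y [0.422 0.423] | scene 0.25 0.5 406 y [0.423 0.423] | scene 0.25 0.55 350 y [0.422 0.423] | scene 0.25 0.6 302 y [0.423 0.423] | 
side 0.02 0.3 137 y [0.394 0.422] | side 0.02 0.3
[... 273 characters left out ...]
425] | side 0.07 0.4 166 y [0.421 0.425] | side 0.07 0.45 158 y [0.421 0.425] | side 0.07 0.5 153 y [0.42  0.425] | side 0.07 0.55 145 y [0.421 0.425] | side 0.07 0.6 141 y [0.421 0.425] | 
side 0.15 0.3 258 y [0.421 0.425] | side 0.15 0.35 249 y [0.42  0.425] | side 0.15 0.4 229 y [0.42  0.425] | side 0.15 0.45 227 y [0.421 0.425] | side 0.15 0.5 216 y [0.421 0.425] | side 0.15 0.55 215 y [0.421 0.425] | side 0.15 0.6 208 y [0.421 0.425] | 
side 0.25 0.3 481 y [0.421 0.425] | side 0.25 0.35 467 y [0.421 0.425] | side 0.25 0.4 441 y [0.421 0.425] | side 0.25 0.45 426 y [0.421 0.425] | side 0.25 0.5 416 y [0.421 0.425] | side 0.25 0.55 397 y [0.42  0.425] | side 0.25 0.6 375 y [0.421 0.425] |
```

```bash
cat >> h.py <<'E'
def down(yaw,pitch=0):  # tool x at world yaw (deg), z down; pitch (rad): rotation about tool y
    y=np.radians(yaw); x=np.array([np.cos(y),np.sin(y),0]); z=np.array([0,0,-1.]); M=np.c_[x,np.cross(z,x),z]
    return R.from_matrix(M)*R.from_rotvec([0,pitch,0])
def rows(p0,R0,poses):
    out=[]
    for p,Rt in poses:
        t=R0.inv().apply(np.array(p)-p0); w=np.degrees((R0.inv()*Rt).as_rotvec())
        out.append([np.round(w,1).tolist(),np.round(t,4).tolist()]); p0=np.array(p);R0=Rt
    for o in out: print(o)
    return out
def pose():
    s=monitor.get_state(); Rt=R.from_rotvec(s['tool_rot']); m=Rt.as_matrix()
    print('t',s['time'],'p',s['position'].round(4),'x',m[:,0].round(4),'yaw',np.degrees(np.arctan2(m[1,0],m[0,0])).round(2),'z',m[:,2].round(4),'F',s['ft_force'].round(2),'T',s['torque'].round(2),'g',round(s['grip_width']*87,1))
    return s['position'],Rt
E
python3 - <<'E'
from h import *
p,Rt=pose()
N=20; az=np.radians(np.linspace(-69.5,33,N+1))[1:]; r=np.linspace(.65,.56,N+1)[1:]; yaw=np.linspace(20.5,162.9,N+1)[1:]
rows(p,Rt,[((r[k]*np.cos(az[k]),r[k]*np.sin(az[k]),.22),down(yaw[k])) for k in range(N)])
E
```

```text
t 0.55 p [ 0.2276 -0.6089  0.2225] x [ 9.367e-01  3.502e-01 -1.000e-04] yaw 20.5 z [-0. -0. -1.] F [-0.63  0.77 -0.42] T [-0.   -0.01 -0.03] g 87.2
[[0.0, 0.0, -7.1], [0.0577, -0.0071, 0.0025]]
[[0.0, 0.0, -7.1], [0.0575, -0.0051, 0.0]]
[[0.0, 0.0, -7.1], [0.0572, -0.0031, 0.0]]
[[0.0, 0.0, -7.1], [0.0569, -0.0011, 0.0]]
[[0.0, 0.0, -7.1], [0.0565, 0.0008, 0.0]]
[[0.0, 0.0, -7.1], [0.056, 0.0028, 0.0]]
[[0.0, 0.0, -7.1], [0.0555, 0.0046, 0.0]]
[[0.0, 0.0, -7.1], [0.0549, 0.0065, 0.0]]
[[0.0, 0.0, -7.1], [0.0543, 0.0083, 0.0]]
[[0.0, 0.0, -7.1], [0.0535, 0.0101, 0.0]]
[[0.0, 0.0, -7.1], [0.0528, 0.0118, 0.0]]
[[0.0, 0.0, -7.1], [0.052, 0.0135, 0.0]]
[[0.0, 0.0, -7.1], [0.0511, 0.0152, 0.0]]
[[0.0, 0.0, -7.1], [0.0501, 0.0168, 0.0]]
[[0.0, 0.0, -7.1], [0.0492, 0.0183, 0.0]]
[[0.0, 0.0, -7.1], [0.0481, 0.0199, 0.0]]
[[0.0, 0.0, -7.1], [0.0471, 0.0213, 0.0]]
[[0.0, 0.0, -7.1], [0.046, 0.0227, 0.0]]
[[0.0, 0.0, -7.1], [0.0448, 0.0241, 0.0]]
[[0.0, 0.0, -7.1], [0.0436, 0.0254, 0.0]]
```

```bash
python3 -m pendant '[[[0,0,-7.1],[0.058,-0.007,0],-1],[[0,0,-7.1],[0.0575,-0.005,0],-1],[[0,0,-7.1],[0.057,-0.003,0],-1],[[0,0,-7.1],[0.057,-0.001,0],-1],[[0,0,-7.1],[0.0565,0.001,0],-1],[[0,0,-7.1],[0.056,0.003,0],-1],[[0,0,-7.1],[0.0555,0.0045,0],-1]]'; python3 -c "
from h import *
p,Rt=pose(); a=np.arctan2(p[1],p[0]);print(np.degrees(a),np.hypot(*p[:2]))"
```

```text
time: 1.42
position: [0.5171, -0.3416, 0.2227]
tool_rot: [2.566, 1.811, 0.0]
ft_force: [-0.1, -0.2, -0.0]
grip_width: 0.998
t 1.425 p [ 0.5171 -0.3416  0.2227] x [ 3.349e-01  9.423e-01 -1.000e-04] yaw 70.44 z [ 5.e-04 -3.e-04 -1.e+00] F [-0.09 -0.19 -0.03] T [-0.07 -0.06  0.02] g 86.9
-33.453584636837434 0.6197482585715898
```

```bash
python3 -m pendant '[[[0,0,-7.1],[0.055,0.0065,0],-1],[[0,0,-7.1],[0.054,0.008,0],-1],[[0,0,-7.1],[0.0535,0.010,0],-1],[[0,0,-7.1],[0.053,0.012,0],-1],[[0,0,-7.1],[0.052,0.0135,0],-1],[[0,0,-7.1],[0.051,0.015,0],-1],[[0,0,-7.1],[0.050,0.017,0],-1],[[0,0,-7.1],[0.049,0.0185,0],-1]]'; python3 -m pendant '[[[0,0,-7.1],[0.048,0.02,0],-1],[[0,0,-7.1],[0.047,0.0215,0],-1],[[0,0,-7.1],[0.046,0.0225,0],-1],[[0,0,-7.1],[0.045,0.024,0],-1],[[0,0,-7.1],[0.0435,0.0255,0],-1],[[0,0,0],[0,0,0],-1]]'
python3 - <<'E'
from h import *
p,Rt=pose()
i=snap('wrist','w1.png')
t=down(162.9); rows(p,Rt,[((.4468,.3133,.12),t),((.4468,.3133,.03),t),((.4468,.3133,.004),t)])
E
```

```text
time: 2.42
position: [0.5802, 0.0756, 0.2227]
tool_rot: [1.396, 2.814, 0.001]
ft_force: [0.5, 0.2, 0.7]
grip_width: 0.999
time: 3.18
position: [0.47, 0.3095, 0.2232]
tool_rot: [-0.463, -3.107, -0.003]
ft_force: [0.5, 0.1, 0.1]
grip_width: 1.0
t 3.175 p [0.47   0.3095 0.2232] x [-9.565e-01  2.917e-01  7.000e-04] yaw 163.04 z [-1.0e-04  1.8e-03 -1.0e+00] F [0.53 0.06 0.09] T [ 0.05 -0.14 -0.05] g 87.0
[[0.1, -0.0, 0.1], [0.0233, -0.0033, 0.1032]]
[[0.0, 0.0, 0.0], [0.0, 0.0, 0.09]]
[[0.0, 0.0, 0.0], [0.0, 0.0, 0.026]]
```

View pics/w1.png

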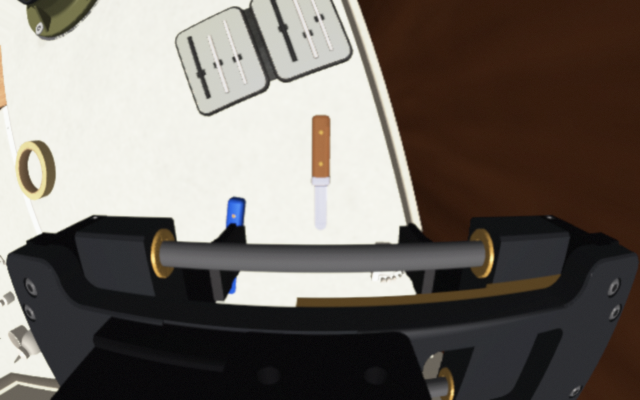

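The wrist view shows the knife running straight along the tool's x at column 321, which is the image centre. The handle spans rows 115–185 and the wall is to the right. The yaw and lateral position agree, so I'll descend.

```bash
python3 -m pendant '[[[0,0,0],[0.023,-0.0033,0.02],-1],[[0,0,0],[0,0,0.05],-1],[[0,0,0],[0,0,0.05],-1],[[0,0,0],[0,0,0.05],-1],[[0,0,0],[0,0,0.03],-1],[[0,0,0],[0,0,0.01],-1],[[0,0,0],[0,0,0],-1]]'
python3 - <<'E'
from h import *
p,Rt=pose()
i=snap('wrist','w2.png')
t=down(162.9); rows(p,Rt,[((.4468,.3133,.004),t)])
E
```

```text
time: 4.1
position: [0.4515, 0.3078, 0.0126]
tool_rot: [-0.48, -3.105, 0.0]
ft_force: [-0.2, 0.3, -0.0]
grip_width: 0.998
t 4.1 p [0.4515 0.3078 0.0126] x [-9.532e-01  3.022e-01  1.000e-04] yaw 162.41 z [-2.e-04 -3.e-04 -1.e+00] F [-0.23  0.3  -0.03] T [ 0.16 -0.16  0.03] g 86.8
[[-0.0, -0.0, -0.5], [0.0061, 0.0038, 0.0086]]
```

View pics/w2.png

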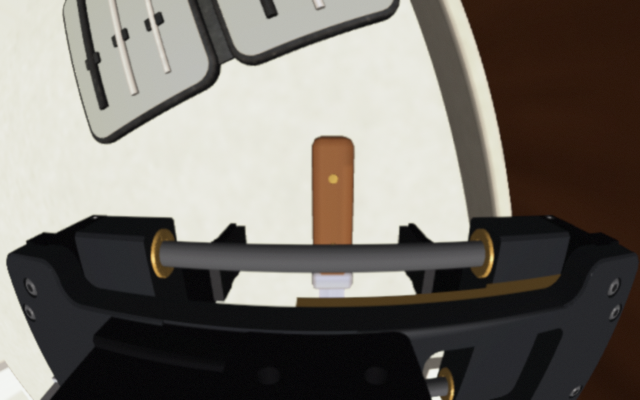

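The handle is now at column 333 against the centre at 322, so the tool is about 4 mm off sideways, as the state also says. I'll correct that and go down.

```bash
python3 -m pendant '[[[0,0,-0.5],[0.006,0.0038,0],-1],[[0,0,0],[0,0,0],-1]]'
python3 - <<'E'
from h import *
p,Rt=pose()
t=down(162.9); rows(p,Rt,[((.4468,.3133,.004),t)])
E
```

```text
time: 4.4
position: [0.4463, 0.315, 0.0137]
tool_rot: [0.462, 3.106, 0.002]
ft_force: [-0.2, -0.3, -0.1]
grip_width: 0.998
t 4.4 p [0.4463 0.315  0.0137] x [-0.9567  0.2912 -0.0013] yaw 163.07 z [ 0.0017  0.001  -1.    ] F [-0.24 -0.3  -0.12] T [ 0.11 -0.12 -0.04] g 86.9
[[0.1, 0.1, 0.2], [-0.001, -0.0015, 0.0097]]
```

```bash
python3 -m pendant '[[[0,0,0],[-0.001,-0.001,0.0095],-1],[[0,0,0],[0,0,0],0],[[0,0,0],[0,0,0],1],[[0,0,0],[0,0,0],1],[[0,0,0],[0,0,0],1],[[0,0,0],[0,0,0],1]]' 30
python3 - <<'E'
from h import *
for k in range(3): p,Rt=pose(); snap('wrist','w3.png')
E
```

```text
time: 5.15
position: [0.4469, 0.3126, 0.0031]
tool_rot: [0.464, 3.107, -0.0]
ft_force: [-0.3, -0.8, -0.0]
grip_width: 0.515
t 5.15 p [0.4469 0.3126 0.0031] x [-9.563e-01  2.923e-01 -1.000e-04] yaw 163.01 z [ 1.e-04 -0.e+00 -1.e+00] F [-0.29 -0.79 -0.  ] T [ 0.08 -0.15  0.05] g 44.8
t 5.2 p [0.4469 0.3126 0.0031] x [-9.563e-01  2.924e-01 -1.000e-04] yaw 163.0 z [ 1.e-04 -0.e+00 -1.e+00] F [ 0.17  1.04 -1.3 ] T [ 0.08 -0.12 -0.02] g 41.1
t 5.25 p [0.4469 0.3126 0.0031] x [-9.563e-01  2.924e-01 -1.000e-04] yaw 163.0 z [ 1.e-04 -0.e+00 -1.e+00] F [ 0.33 -0.46 -0.25] T [ 0.11 -0.15 -0.04] g 37.4
```

View pics/w3.png

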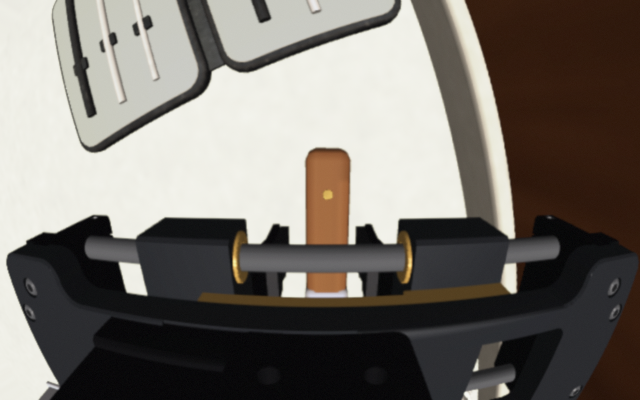

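The jaws straddle the handle (columns 305–350) and are still closing.

```bash
python3 -m pendant '[[[0,0,0],[0,0,0],1],[[0,0,0],[0,0,0],1],[[0,0,0],[0,0,0],1],[[0,0,0],[0,0,0],1]]' 55
python3 -m pendant '[[[0,0,0],[0,0,-0.02],1],[[0,0,0],[0,0,-0.04],1],[[0,0,0],[0,0,-0.05],1],[[0,0,0],[0,0,0],1],[[0,0,0],[0,0,0],1]]'
python3 - <<'E'
from h import *
p,Rt=pose(); snap('wrist','w4.png');snap('scene','s4.png')
E
```

```text
time: 5.8
position: [0.4469, 0.3127, 0.003]
tool_rot: [0.464, 3.107, 0.0]
ft_force: [0.8, 0.5, 0.7]
grip_width: 0.251
time: 6.42
position: [0.4467, 0.3122, 0.1133]
tool_rot: [0.464, 3.106, -0.001]
ft_force: [-0.2, -0.2, -1.4]
grip_width: 0.249
t 6.425 p [0.4467 0.3122 0.1133] x [-9.563e-01  2.925e-01 -7.000e-04] yaw 162.99 z [ 5.e-04 -9.e-04 -1.e+00] F [-0.22 -0.2  -1.43] T [-0.02 -0.16 -0.01] g 21.7
```

View pics/w4.png

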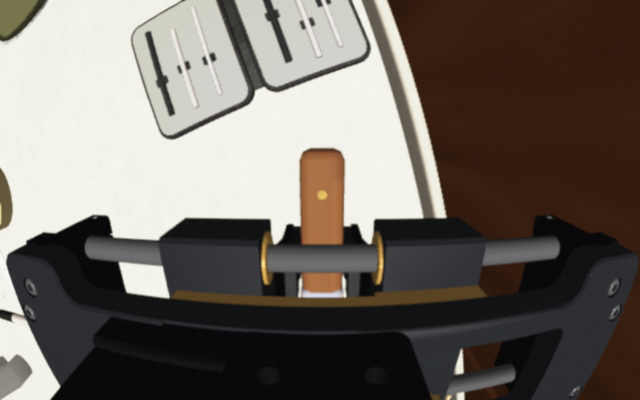

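View pics/s4.png

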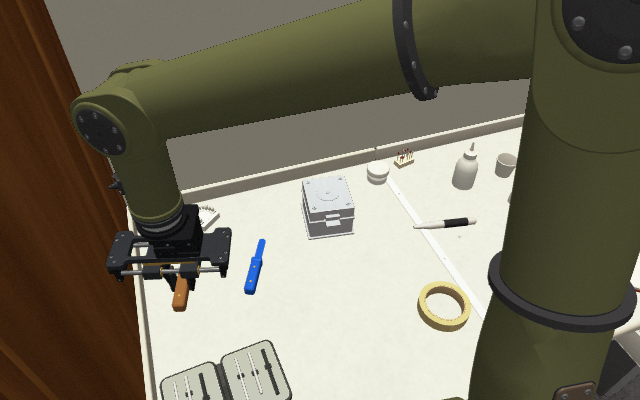

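The knife is held: opening 21.7 mm, lifted, and its handle is visible between the jaws at wrist (322,200). Next I'll carry it to the flask front.

```bash
python3 - <<'E'
from h import *
p,Rt=pose(); print(monitor.get_state()['joint_positions'].round(3))
N=7; P=np.linspace(p,[.445,-.001,.11],N+1)[1:]; yaw=np.linspace(163,170.4,N+1)[1:]
rows(p,Rt,[(P[k],down(yaw[k])) for k in range(N)])
E
```

```text
t 6.525 p [0.4461 0.3118 0.112 ] x [-0.9563  0.2924  0.0013] yaw 163.0 z [-0.0018 -0.0014 -1.    ] F [ 0.45 -0.43 -0.89] T [ 0.09 -0.12 -0.06] g 21.7
[ 0.166  0.314 -0.949  1.823  0.279  1.149  0.398]
[[-0.1, -0.1, -1.1], [-0.0129, -0.0428, 0.0003]]
[[0.0, 0.0, -1.1], [-0.0121, -0.043, 0.0003]]
[[0.0, 0.0, -1.1], [-0.0113, -0.0432, 0.0003]]
[[0.0, 0.0, -1.1], [-0.0105, -0.0434, 0.0003]]
[[0.0, 0.0, -1.1], [-0.0097, -0.0436, 0.0003]]
[[0.0, 0.0, -1.1], [-0.0089, -0.0438, 0.0003]]
[[0.0, 0.0, -1.1], [-0.0081, -0.0439, 0.0003]]
```

```bash
python3 -m pendant '[[[0,0,-1.1],[-0.013,-0.043,0],1],[[0,0,-1.1],[-0.012,-0.043,0],1],[[0,0,-1.1],[-0.0113,-0.043,0],1],[[0,0,-1.1],[-0.0105,-0.0435,0],1],[[0,0,-1.1],[-0.0097,-0.0435,0],1],[[0,0,-1.1],[-0.009,-0.044,0],1],[[0,0,-1.1],[-0.008,-0.044,0],1],[[0,0,0],[0,0,0],1]]'
python3 - <<'E'
from h import *
p,Rt=pose(); print(monitor.get_state()['joint_positions'].round(3))
for n in('scene','side'):
    i=snap(n); cv2.imwrite('pics/%s5.png'%n,cv2.resize(i['color'][130:290,220:420] if n=='scene' else i['color'][130:290,200:400],None,fx=3.6,fy=3.6,interpolation=cv2.INTER_CUBIC)[:,:,::-1])
p,Rt=pose();print(monitor.get_state()['joint_positions'].round(3))
E
```

```text
time: 7.52
position: [0.445, -0.0041, 0.1118]
tool_rot: [-0.265, -3.128, 0.001]
ft_force: [1.2, 1.2, -1.6]
grip_width: 0.248
t 7.525 p [ 0.445  -0.0041  0.1118] x [-0.9858  0.1681  0.0026] yaw 170.32 z [-2.8e-03 -5.0e-04 -1.0e+00] F [ 1.24  1.17 -1.59] T [ 0.18 -0.11  0.01] g 21.5
[ 0.749  0.004 -0.791  2.047  0.004  1.094  1.358]
t 7.625 p [ 4.455e-01 -2.000e-04  1.122e-01] x [-0.9867  0.1626  0.0021] yaw 170.64 z [-0.0019  0.0011 -1.    ] F [ 0.14  0.79 -1.43] T [ 0.17 -0.13  0.04] g 21.3
[ 7.460e-01  4.000e-03 -7.950e-01  2.047e+00  2.000e-03  1.094e+00
  1.357e+00]
```

View pics/scene5.png

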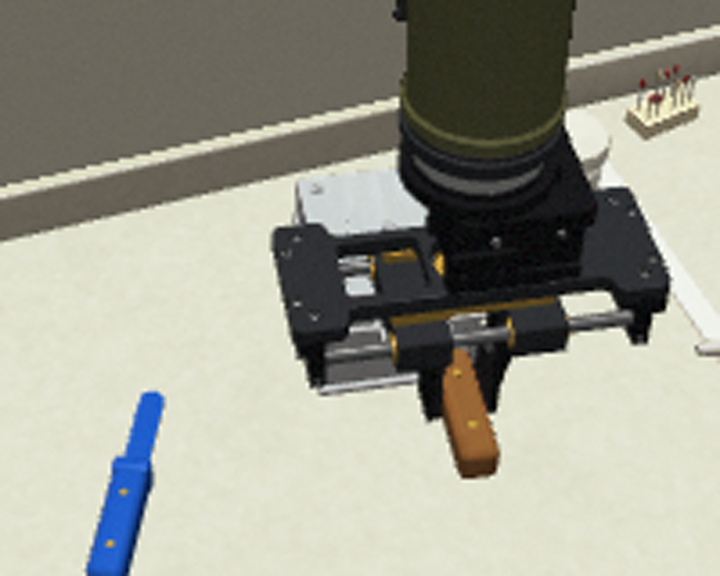

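View pics/side5.png

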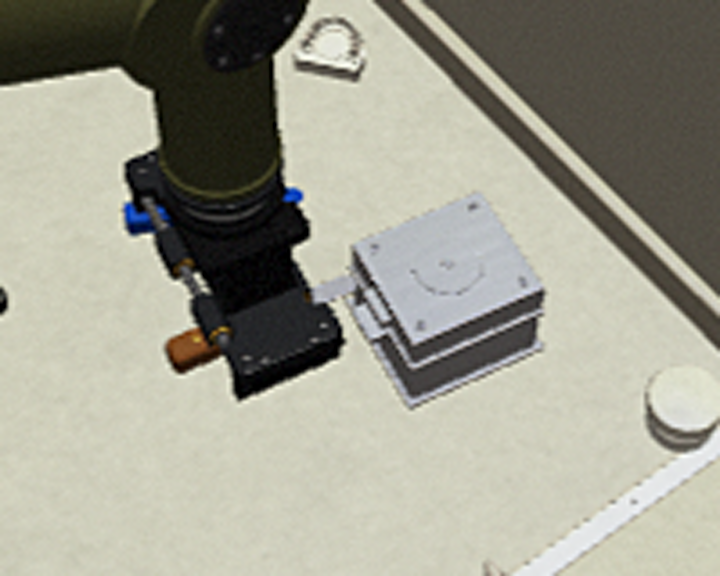

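The side view shows the level blade at crop (335,290), pointing at the slot at (365,305). I'll test in free air whether the arm reaches the 20° pry tilt here.

```bash
python3 -m pendant '[[[0,-10,0],[0,0,0],1],[[0,-10,0],[0,0,0],1],[[0,0,0],[0,0,0],1],[[0,0,0],[0,0,0],1]]'
python3 - <<'E'
from h import *
p,Rt=pose(); print(monitor.get_state()['joint_positions'].round(3))
E
python3 -m pendant '[[[0,10,0],[0,0,0],1],[[0,10,0],[0,0,0],1],[[0,0,0],[0,0,0],1],[[0,0,0],[0,0,0],1]]'
python3 - <<'E'
from h import *
i=snap('side')
F=np.array([.6088,-.0283]);b=np.radians(-9.6);f=np.array([np.cos(b),np.sin(b)]);g=np.array([-f[1],f[0]])
p,Rt=pose(); print(monitor.get_state()['joint_positions'].round(3))
print('pred tip',Rt.apply([-.09,0,-.008])+p)
tip=F-.083*f; TCP=F-(.083+.09)*f
rows(p,Rt,[((*TCP,.0505),down(170.4)) ])
c=cloud(i);ok=i['range_z']>.05; P=c[ok]
q=(P[:,:2]-p[:2]);x=q@f;y=q@g; k=(x>.03)&(x<.12)&(abs(y)<.02)&(P[:,2]>.1)&(P[:,2]<.14)
B=np.c_[x,y,P[:,2]][k]; print(k.sum(),B.min(0),B.max(0)); 
for xl in np.arange(.03,.1,.01):
    m=(B[:,0]>xl)&(B[:,0]<=xl+.01)
    if m.sum()>2: print(xl.round(2),m.sum(),B[m].mean(0).round(4),B[m,1].min().round(4),B[m,1].max().round(4))
E
```

```text
time: 8.12
position: [0.4467, -0.0006, 0.1122]
tool_rot: [0.228, 2.847, -0.048]
ft_force: [0.8, -0.5, 0.2]
grip_width: 0.249
t 8.125 p [ 0.4467 -0.0006  0.1122] x [-0.9473  0.1509 -0.2825] yaw 170.95 z [ 0.2772 -0.0552 -0.9592] F [ 0.76 -0.45  0.17] T [ 0.14  0.2  -0.01] g 21.6
[ 0.541 -0.258 -0.593  2.273 -0.1    0.807  1.414]
time: 8.62
position: [0.4464, -0.0022, 0.1114]
tool_rot: [-0.254, -3.068, 0.005]
ft_force: [-0.3, 0.3, -0.9]
grip_width: 0.248
t 8.675 p [ 0.446  -0.0023  0.1118] x [-0.9845  0.1644  0.0615] yaw 170.52 z [-6.240e-02  1.000e-04 -9.981e-01] F [-0.06 -0.02 -0.64] T [ 0.08 -0.21  0.  ] g 22.0
[ 0.574  0.058 -0.637  2.003  0.033  1.154  1.328]
pred tip [ 0.53505833 -0.01706593  0.11428749]
[[-0.6, -3.5, 0.1], [0.0043, 0.0021, 0.0617]]
46 [ 0.06106857 -0.00736295  0.10861501] [0.08863147 0.01051342 0.12155755]
0.06 11 [0.0662 0.0024 0.1162] -0.0046 0.0102
0.07 18 [0.0746 0.0003 0.1151] -0.0074 0.0086
0.08 17 [0.0837 0.0012 0.1132] -0.0062 0.0105
```

```bash
cat > kin.py <<'E'
from h import *
from scipy.optimize import least_squares
D=[([1.22710961,.32164722,-.07011992,1.45142742,.0225974,1.37078939,-.05693034],[.2276,-.6089,.2225],[[.9367,.3502,0],[0,0,-1]]),
([.166,.314,-.949,1.823,.279,1.149,.398],[.4461,.3118,.112],[[-.9563,.2924,.0013],[-.0018,-.0014,-1]]),
([.746,.004,-.795,2.047,.002,1.094,1.357],[.4455,-.0002,.1122],[[-.9867,.1626,.0021],[-.0019,.0011,-1]]),
([.541,-.258,-.593,2.273,-.1,.807,1.414],[.4467,-.0006,.1122],[[-.9473,.1509,-.2825],[.2772,-.0552,-.9592]]),
([.574,.058,-.637,2.003,.033,1.154,1.328],[.446,-.0023,.1118],[[-.9845,.1644,.0615],[-.0624,.0001,-.9981]])]
def fk(q,P,s=(-1,-1,-1,-1)):
    Rz=lambda a:R.from_rotvec([0,0,a]);Ry=lambda a:R.from_rotvec([0,a,0])
    T=Rz(s[0]*q[0])*Ry(q[1]); p=np.array([0,0,P[0]])
    T=T*Rz(s[1]*q[2]); p=p+T.apply([P[4],0,P[1]])
    T=T*Ry(q[3])*Rz(s[2]*q[4]); p=p+T.apply([P[5],0,P[2]])
    T=T*Ry(q[5])*Rz(s[3]*q[6]+P[6]); p=p+T.apply([0,0,P[3]]); return p,T
E
python3 - <<'E'
from kin import *
import itertools
best=[]
for s in itertools.product([-1,1],repeat=4):
  for y0 in(0,1.57,-1.57,3.14):
    def res(P):
        o=[]
        for q,p,(x,z) in D:
            a,T=fk(q,P,s); o+=list(a-p)+list((T.apply([1,0,0])-x)*.3)+list((T.apply([0,0,1])-z)*.3)
        return o
    r=least_squares(res,[.3,.4,.4,.3,0,0,y0]); best.append((r.cost,s,r.x.round(4).tolist()))
best.sort(key=lambda t:t[0])
for b in best[:3]: print(b)
E
```

```text
(np.float64(0.0012210248112633649), (-1, -1, -1, -1), [0.2983, 0.5033, 0.5172, 0.4327, -0.009, 0.0208, 1.5708])
(np.float64(0.0012210248112633666), (-1, -1, -1, -1), [0.2983, 0.5033, 0.5172, 0.4327, -0.009, 0.0208, 1.5708])
(np.float64(0.001221024811263367), (-1, -1, -1, -1), [0.2983, 0.5033, 0.5172, 0.4327, -0.009, 0.0208, 1.5708])
```

```bash
python3 - <<'E'
from kin import *
P=[.2983,.5033,.5172,.4327,-.009,.0208,1.5708]
for q,p,_ in D: print((fk(q,P)[0]-p).round(3),end=' ')
print()
lo=np.array([-2.86,-.3,-1.38,.06,-1.56,.09,-2.69]);hi=np.array([2.86,2.09,1.24,2.45,4.7,2.05,2.69])
F=np.array([.6088,-.0283,0]);b=np.radians(-9.6);f=np.array([np.cos(b),np.sin(b),0]);Z=np.array([0,0,1.])
def tcp(piv_in,al,extra=0):  # tip piv_in inside ledge edge; blade bottom pivots on the edge
    kx=np.cos(al)*f+np.sin(al)*Z; kz=-np.sin(al)*f+np.cos(al)*Z
    piv=F-.073*f+.056*Z
    tip=piv+kx*piv_in+kz*.0011
    return tip-kx*.09-kz*.008, down(170.4,-al)
for al in(0,.2,.3,.37):
    p,T=tcp(.031,al); ok=[]
    for q3 in np.arange(-1.3,1.2,.2):
        q0=np.array([.55,0,q3,2.1,0,.9,1.4])
        def res(q):
            a,A=fk(q,P); return np.r_[a-p,(A.inv()*T).as_rotvec()*.3,(q[2]-q3)*1e-3]
        r=least_squares(res,np.clip(q0,lo+.01,hi-.01),bounds=(lo,hi)); e=np.abs(r.fun[:6]).max()
        ok.append((round(q3,1),round(e*1000,1),r.x.round(2).tolist()))
    print(al,p.round(4)); [print('  ',o) for o in ok if o[1]<3]
E
```

```text
[ 0.025  0.008 -0.   ] [-0.003  0.011  0.002] [-0.005  0.022 -0.   ] [ 0.003  0.024 -0.002] [-0.009  0.022  0.001] 
0 [ 0.4786 -0.0063  0.0491]
   (np.float64(-1.3), np.float64(0.0), [1.11, 0.41, -1.3, 2.04, 0.46, 1.04, 0.99])
   (np.float64(-1.1), np.float64(0.0), [0.98, 0.29, -1.1, 2.03, 0.31, 0.99, 1.12])
   (np.float64(-0.9), np.float64(0.0), [0.82, 0.23, -0.9, 2.03, 0.22, 0.97, 1.21])
   (np.float64(-0.7), np.float64(0.0), [0.65, 0.19, -0.7, 2.03, 0.15, 0.96, 1.27])
   (np.float64(-0.5), np.float64(0.0), [0.47, 0.17, -0.5, 2.03, 0.1, 0.96, 1.32])
   (np.float64(-0.3), np.float64(0.0), [0.29, 0.16, -0.3, 2.03, 0.06, 0.96, 1.36])
   (np.float64(-0.1), np.float64(0.0), [0.11, 0.15, -0.1, 2.03, 0.02, 0.96, 1.4])
   (np.float64(0.1), np.float64(0.0), [-0.08, 0.15, 0.1, 2.03, -0.02, 0.96, 1.43])
   (np.float64(0.3), np.float64(0.0), [-0.26, 0.16, 0.3, 2.03, -0.06, 0.96, 1.47])
   (np.float64(0.5), np.float64(0.0), [-0.44, 0.17, 0.5, 2.03, -0.1, 0.96, 1.51])
   (np.float64(0.7), np.float64(0.0), [-0.62, 0.19, 0.7, 2.03, -0.15, 0.96, 1.56])
   (np.float64(0.9), np.float64(0.0), [-0.79, 
[... 2736 characters left out ...]
0.05, -0.5, 2.37, 0.13, 0.46, 1.24])
   (np.float64(-0.3), np.float64(0.0), [0.24, -0.05, -0.3, 2.37, 0.16, 0.46, 1.21])
   (np.float64(-0.1), np.float64(0.0), [0.03, -0.05, -0.1, 2.37, 0.18, 0.46, 1.19])
   (np.float64(0.1), np.float64(0.0), [-0.17, -0.05, 0.1, 2.37, 0.2, 0.46, 1.17])
   (np.float64(0.3), np.float64(0.0), [-0.38, -0.05, 0.3, 2.37, 0.23, 0.47, 1.15])
   (np.float64(0.5), np.float64(0.0), [-0.58, -0.05, 0.5, 2.37, 0.25, 0.47, 1.12])
   (np.float64(0.7), np.float64(0.0), [-0.79, -0.06, 0.7, 2.37, 0.29, 0.47, 1.09])
   (np.float64(0.9), np.float64(0.0), [-1.0, -0.08, 0.9, 2.37, 0.33, 0.48, 1.04])
   (np.float64(1.1), np.float64(0.0), [-1.22, -0.11, 1.1, 2.37, 0.42, 0.49, 0.96])
```

```bash
python3 -m pendant '[[[-0.6,-3.5,0],[0.0043,0.0021,0],1],[[0,0,0],[0,0,0],1],[[0,0,0],[0,0,0.03],1],[[0,0,0],[0,0,0.022],1],[[0,0,0],[0,0,0],1],[[0,0,0],[0,0,0],1]]'
cat > st.py <<'E'
from h import *
F=np.array([.6088,-.0283,0]);b=np.radians(-9.6);f=np.array([np.cos(b),np.sin(b),0]);g=np.array([-f[1],f[0],0]);Z=np.array([0,0,1.])
def tipf(p,Rt):
    t=p+Rt.apply([-.09,0,-.008])-F; k=-Rt.apply([1,0,0])
    print('tip in flask: x %.4f y %.4f z %.4f; inside ledge %.4f; yawerr %.2f pitch %.3f'%(t@f,t@g,t[2],t@f+.073,np.degrees(np.arctan2(k@g,k@f)),np.arcsin(k[2])), 'roll',np.degrees(Rt.apply([0,1,0])[2]).round(2))
def tcp(ins,al,h=0,pz=.056):
    kx=np.cos(al)*f+np.sin(al)*Z; kz=-np.sin(al)*f+np.cos(al)*Z
    tip=F-.073*f+(pz+h)*Z+kx*ins+kz*.0011
    return tip-kx*.09-kz*.008, down(170.4,-al)
E
python3 - <<'E'
from st import *
p,Rt=pose(); i=snap('side'); p,Rt=pose(); tipf(p,Rt);print(monitor.get_state()['joint_positions'].round(3))
cv2.imwrite('pics/side6.png',cv2.resize(i['color'][170:260,230:380],None,fx=5,fy=5,interpolation=cv2.INTER_CUBIC)[:,:,::-1])
rows(p,Rt,[tcp(-.01,0,.0015),tcp(0.031,0,.0015)])
for nm,P in(('ledge',F-.073*f+.056*Z),('tip',p+Rt.apply([-.09,0,-.008])),('ear',F-.063*f+.061*Z)): print(nm,[round((a-o)*5) for a,o in zip(w2p(i,P),(230,170))])
E
```

```text
time: 9.43
position: [0.4428, 0.0004, 0.0611]
tool_rot: [0.258, 3.13, -0.001]
ft_force: [0.5, 0.3, -1.1]
grip_width: 0.247
t 9.425 p [4.428e-01 4.000e-04 6.110e-02] x [-9.865e-01  1.639e-01 -7.000e-04] yaw 170.57 z [ 6.e-04 -7.e-04 -1.e+00] F [ 0.5   0.34 -1.13] T [ 0.1  -0.15 -0.01] g 21.5
t 9.475 p [4.43e-01 4.00e-04 6.12e-02] x [-0.9865  0.164  -0.0012] yaw 170.56 z [ 1.1e-03 -7.0e-04 -1.0e+00] F [ 0.13  0.3  -0.49] T [ 0.07 -0.16 -0.03] g 21.5
tip in flask: x -0.0783 y 0.0009 z 0.0694; inside ledge -0.0053; yawerr 0.16 pitch 0.001 roll -0.03
[ 0.572  0.067 -0.643  2.109  0.049  0.979  1.308]
[[-0.0, 0.1, 0.2], [0.0048, -0.0006, 0.0106]]
[[0.0, 0.0, 0.0], [-0.041, -0.0, 0.0]]
ledge [347, 249]
tip [337, 238]
ear [364, 237]
```

View pics/side6.png

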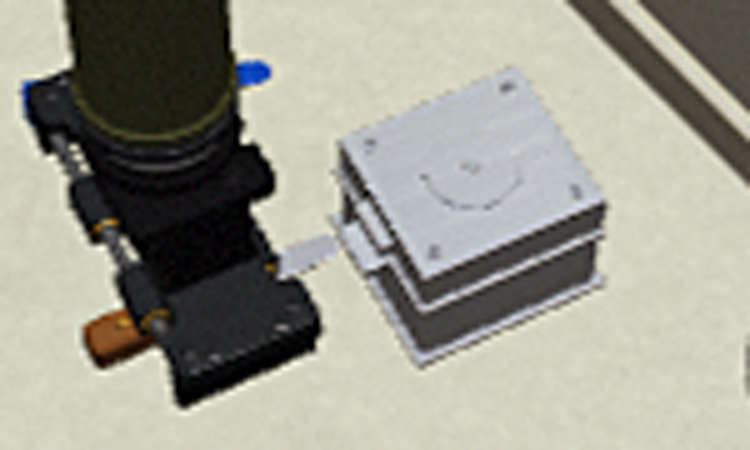

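The side picture shows the blade tip at crop (338,242) against a prediction of (337,238). The ledge is at about (352,247), so the geometry agrees. I'll lower to slot height.

```bash
python3 -m pendant '[[[0,0,0],[0.005,0,0],1],[[0,0,0.2],[0,-0.0007,0.0105],1],[[0,0,0],[0,0,0],1],[[0,0,0],[0,0,0],1],[[0,0,0],[0,0,0],1]]'
python3 - <<'E'
from st import *
p,Rt=pose(); tipf(p,Rt); i=snap('side');w=snap('wrist','w7.png')
p,Rt=pose(); tipf(p,Rt)
c=cloud(i);P=c[i['range_z']>.05]; Q=np.c_[(P-F)@f,(P-F)@g,P[:,2]]
k=(Q[:,0]>-.115)&(Q[:,0]<-.076)&(abs(Q[:,1])<.012)&(Q[:,2]>.04)&(Q[:,2]<.075)
B=Q[k];print(k.sum(),B.mean(0).round(4),B.min(0).round(4),B.max(0).round(4))
k=(Q[:,0]>-.073)&(Q[:,0]<-.064)&(abs(Q[:,1])<.014)&(Q[:,2]>.05)&(Q[:,2]<.07);print('ledge top',k.sum(),np.percentile(Q[k,2],[10,50,90]))
rows(p,Rt,[tcp(-.01,0,.0015),tcp(0.031,0,.0015)])
cv2.imwrite('pics/side7.png',cv2.resize(i['color'][170:260,230:380],None,fx=5,fy=5,interpolation=cv2.INTER_CUBIC)[:,:,::-1])
E
```

```text
time: 10.1
position: [0.4371, 0.0007, 0.0495]
tool_rot: [-0.264, -3.13, 0.0]
ft_force: [0.5, -0.4, -1.6]
grip_width: 0.242
t 10.1 p [0.4371 0.0007 0.0495] x [-0.9859  0.1674  0.001 ] yaw 170.36 z [-1.e-03  1.e-04 -1.e+00] F [ 0.49 -0.45 -1.59] T [ 0.11 -0.12  0.02] g 21.1
tip in flask: x -0.0841 y -0.0001 z 0.0574; inside ledge -0.0111; yawerr -0.04 pitch -0.001 roll -0.01
t 10.2 p [0.4371 0.0006 0.0495] x [-9.859e-01  1.674e-01  9.000e-04] yaw 170.36 z [-9.e-04 -0.e+00 -1.e+00] F [-0.36  0.26 -0.59] T [ 0.05 -0.15 -0.01] g 21.6
tip in flask: x -0.0841 y -0.0002 z 0.0575; inside ledge -0.0111; yawerr -0.04 pitch -0.001 roll -0.01
56 [-0.1005  0.0003  0.057 ] [-0.1138 -0.0092  0.0511] [-0.0855  0.0102  0.0638]
ledge top 31 [0.05289055 0.05568802 0.05778038]
[[-0.0, -0.1, -0.0], [-0.0012, 0.0001, -0.0011]]
[[0.0, 0.0, 0.0], [-0.041, -0.0, 0.0]]
```

View pics/side7.png

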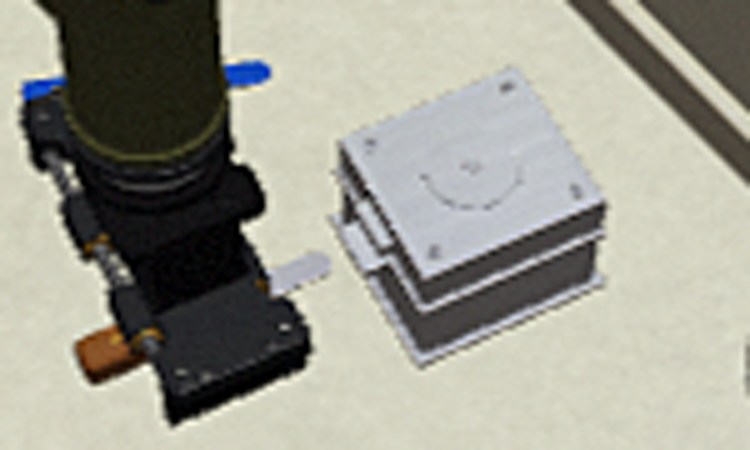

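The blade tip at crop (330,262) is lined up with the slot. I'll raise it about 1.3 mm to centre it in the 5 mm gap and insert while watching force.

```bash
python3 -m pendant '[[[0,0,0],[0,0,-0.0013],1],[[0,0,0],[-0.007,0,0],1],[[0,0,0],[-0.007,0,0],1],[[0,0,0],[-0.007,0,0],1],[[0,0,0],[0,0,0],1],[[0,0,0],[0,0,0],1]]'
python3 - <<'E'
from st import *
p,Rt=pose(); tipf(p,Rt); i=snap('side');p,Rt=pose(); tipf(p,Rt)
cv2.imwrite('pics/side8.png',cv2.resize(i['color'][170:260,230:380],None,fx=5,fy=5,interpolation=cv2.INTER_CUBIC)[:,:,::-1])
rows(p,Rt,[tcp(0.031,0,.0016)])
E
```

```text
time: 10.95
position: [0.4574, -0.0028, 0.0505]
tool_rot: [-0.264, -3.129, -0.0]
ft_force: [-0.4, -0.3, -1.3]
grip_width: 0.244
t 10.95 p [ 0.4574 -0.0028  0.0505] x [-0.9859  0.1674  0.0018] yaw 170.36 z [-1.8e-03  2.0e-04 -1.0e+00] F [-0.43 -0.32 -1.34] T [ 0.06 -0.12 -0.03] g 21.2
tip in flask: x -0.0636 y -0.0002 z 0.0584; inside ledge 0.0094; yawerr -0.04 pitch -0.002 roll -0.01
t 11.0 p [ 0.4573 -0.0028  0.0506] x [-0.9859  0.1673  0.0016] yaw 170.37 z [-0.0016 -0.     -1.    ] F [ 0.13  0.31 -1.57] T [ 0.09 -0.16 -0.03] g 22.0
tip in flask: x -0.0636 y -0.0002 z 0.0584; inside ledge 0.0094; yawerr -0.03 pitch -0.002 roll -0.02
[[-0.0, -0.1, -0.0], [-0.0216, 0.0001, -0.0001]]
```

View pics/side8.png

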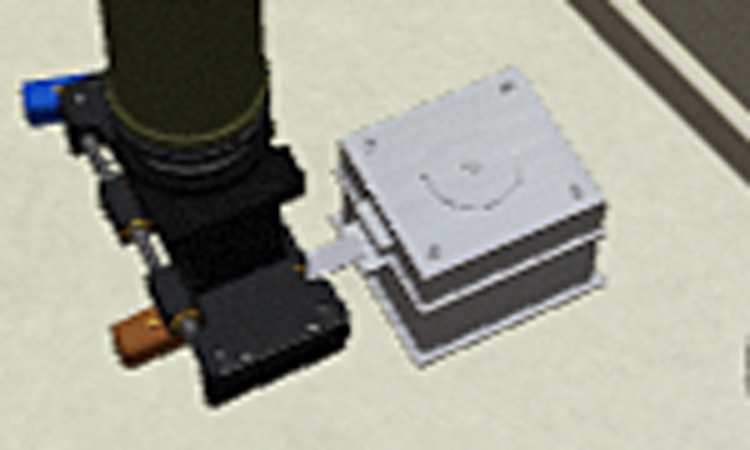

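The tip at crop (365,240) lies over the ledge just below the ear, with no force. I'll go on in.

```bash
python3 -m pendant '[[[0,0,0],[-0.005,0,0],1],[[0,0,0],[-0.006,0,0],1],[[0,0,0],[0,0,0],1]]'; python3 -m pendant '[[[0,0,0],[-0.006,0,0],1],[[0,0,0],[-0.005,0,0],1],[[0,0,0],[0,0,0],1],[[0,0,0],[0,0,0],1]]'
python3 - <<'E'
from st import *
p,Rt=pose(); tipf(p,Rt); i=snap('side');p,Rt=pose(); tipf(p,Rt);print(monitor.get_state()['joint_positions'].round(3))
cv2.imwrite('pics/side9.png',cv2.resize(i['color'][170:260,230:380],None,fx=5,fy=5,interpolation=cv2.INTER_CUBIC)[:,:,::-1])
print(tcp(.031,0,.0016)[0])
rows(p,Rt,[tcp(0.031,a,h) for a,h in ((.06,.0008),(.11,.0002),(.16,0),(.21,0),(.25,0),(.29,0),(.32,0),(.35,0))])
E
```

```text
time: 11.38
position: [0.4691, -0.0048, 0.0508]
tool_rot: [-0.264, -3.13, -0.0]
ft_force: [0.3, -0.1, -1.2]
grip_width: 0.248
time: 11.88
position: [0.4791, -0.0065, 0.0506]
tool_rot: [-0.264, -3.129, 0.0]
ft_force: [-0.4, 0.3, -1.3]
grip_width: 0.247
t 11.875 p [ 0.4791 -0.0065  0.0506] x [-0.9859  0.1673  0.0015] yaw 170.37 z [-0.0015  0.     -1.    ] F [-0.43  0.3  -1.29] T [ 0.1  -0.12  0.04] g 21.5
tip in flask: x -0.0415 y -0.0002 z 0.0585; inside ledge 0.0315; yawerr -0.03 pitch -0.001 roll -0.01
t 11.925 p [ 0.4791 -0.0065  0.0506] x [-0.9859  0.1673  0.0015] yaw 170.37 z [-1.5e-03 -1.0e-04 -1.0e+00] F [ 0.58  0.06 -1.21] T [ 0.08 -0.16  0.05] g 21.4
tip in flask: x -0.0415 y -0.0002 z 0.0585; inside ledge 0.0315; yawerr -0.03 pitch -0.002 roll -0.02
[ 0.552  0.172 -0.63   2.036  0.122  0.971  1.262]
[ 0.47864852 -0.00628653  0.0507    ]
[[-0.0, -3.5, -0.0], [-0.0001, 0.0002, 0.0042]]
[[0.0, -2.9, -0.0], [-0.0004, 0.0, 0.0035]]
[[0.0, -2.9, 0.0], [-0.0004, -0.0, 0.0031]]
[[-0.0, -2.9, 0.0], [-0.0004, 0.0, 0.0029]]
[[0.0, -2.3, 0.0], [-0.0003, -0.0, 0.0024]]
[[-0.0, -2.3, 0.0], [-0.0003, -0.0, 0.0024]]
[[0.0, -1.7, 0.0], [-0.0002, -0.0, 0.0018]]
[[-0.0, -1.7, 0.0], [-0.0002, 0.0, 0.0018]]
```

View pics/side9.png

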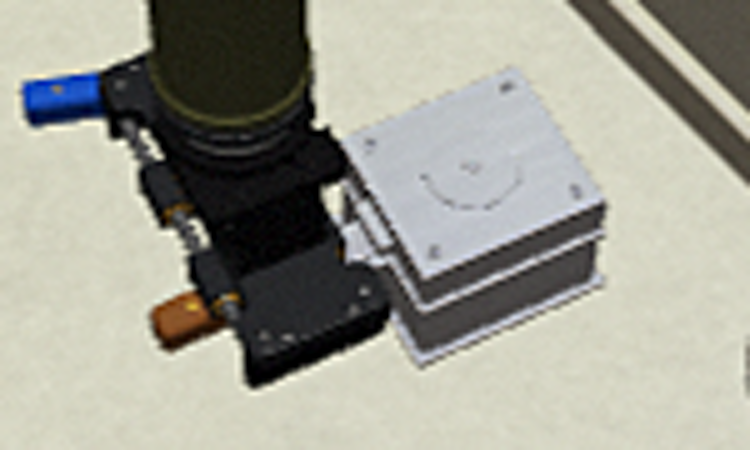

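The blade is fully in the slot (tip 31.5 mm inside), with no force and the flask unmoved. I'll start to lever.

```bash
python3 -m pendant '[[[0,-3.5,0],[-0.0001,0,0.0042],1],[[0,-2.9,0],[-0.0004,0,0.0035],1],[[0,-2.9,0],[-0.0004,0,0.0031],1],[[0,0,0],[0,0,0],1],[[0,0,0],[0,0,0],1]]' 60
python3 - <<'E'
from st import *
p,Rt=pose(); tipf(p,Rt);print(monitor.get_state()['joint_positions'].round(3))
E
```

```text
time: 12.55
position: [0.4791, -0.0068, 0.0394]
tool_rot: [0.251, 2.974, -0.021]
ft_force: [-4.3, -0.7, -2.3]
grip_width: 0.244
t 12.55 p [ 0.4791 -0.0068  0.0394] x [-0.9738  0.1653 -0.1565] yaw 170.37 z [ 0.1541 -0.027  -0.9877] F [-4.31 -0.75 -2.29] T [0.23 0.99 0.01] g 21.2
tip in flask: x -0.0438 y -0.0004 z 0.0613; inside ledge 0.0292; yawerr -0.03 pitch 0.157 roll -0.05
[ 0.564  0.064 -0.642  2.175  0.11   0.766  1.255]
```

```bash
python3 -m pendant '[[[0,-2.9,0],[-0.0002,0,0.0029],1],[[0,-2.3,0],[0,0,0.0024],1],[[0,0,0],[0,0,0],1]]'
python3 - <<'E'
from st import *
p,Rt=pose(); tipf(p,Rt);print(monitor.get_state()['joint_positions'].round(3)); i=snap('side')
P=cloud(i)[i['range_z']>.05]; Q=np.c_[(P-F)@f,(P-F)@g,P[:,2]]; k=(abs(Q[:,0])<.052)&(abs(Q[:,1])<.045)&(Q[:,2]>.075)&(Q[:,2]<.13)
A=np.c_[Q[k][:,0],Q[k][:,1],np.ones(k.sum())]; s=np.linalg.lstsq(A,Q[k,2],rcond=None)[0]; print('lid slope',-s[0].round(4),s[1].round(4),'z0',s[2].round(4))
cv2.imwrite('pics/side10.png',cv2.resize(i['color'][170:260,230:380],None,fx=5,fy=5,interpolation=cv2.INTER_CUBIC)[:,:,::-1])
E
```

```text
time: 12.92
position: [0.4812, -0.0071, 0.0345]
tool_rot: [0.243, 2.882, -0.031]
ft_force: [-1.2, -0.1, -3.2]
grip_width: 0.25
t 12.925 p [ 0.4812 -0.0071  0.0345] x [-0.9552  0.162  -0.2476] yaw 170.37 z [ 0.244  -0.042  -0.9689] F [-1.21 -0.06 -3.2 ] T [ 0.18  0.63 -0.01] g 21.7
tip in flask: x -0.0441 y -0.0004 z 0.0645; inside ledge 0.0289; yawerr -0.03 pitch 0.250 roll -0.04
[ 0.564  0.009 -0.648  2.251  0.113  0.644  1.238]
lid slope 0.0425 0.0019 z0 0.0878
```

View pics/side10.png

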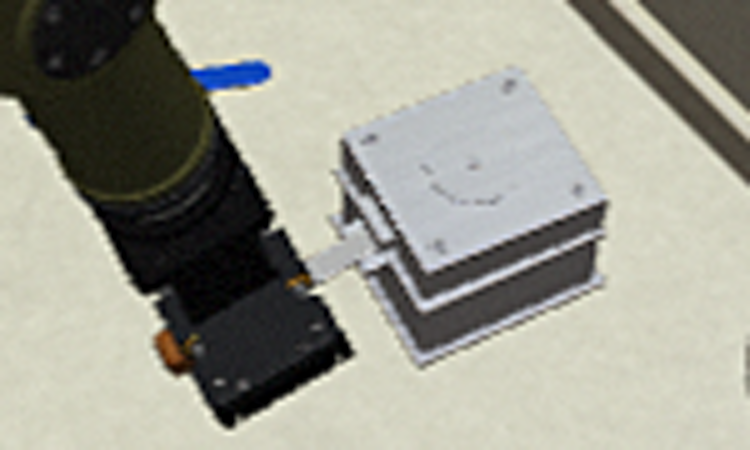

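The lid has lifted to about 0.042 rad and the flask hasn't shifted. I'll continue the lever.

```bash
python3 -m pendant '[[[0,-2.3,0],[-0.0004,0,0.0022],1],[[0,-1.7,0],[-0.0004,0,0.0017],1],[[0,-1.5,0],[-0.0004,0,0.0014],1],[[0,0,0],[0,0,0],1],[[0,0,0],[0,0,0],1]]'
cat >> st.py <<'E'
def lid(i):
    P=cloud(i)[i['range_z']>.05]; Q=np.c_[(P-F)@f,(P-F)@g,P[:,2]]; k=(abs(Q[:,0])<.052)&(abs(Q[:,1])<.045)&(Q[:,2]>.075)&(Q[:,2]<.13)
    A=np.c_[Q[k][:,0],Q[k][:,1],np.ones(k.sum())]; s=np.linalg.lstsq(A,Q[k,2],rcond=None)[0]; print('lid slope',-s[0].round(4),s[1].round(4),'z0',s[2].round(4))
E
python3 - <<'E'
from st import *
p,Rt=pose(); tipf(p,Rt);print(monitor.get_state()['joint_positions'].round(3)); i=snap('side');lid(i)
E
```

```text
time: 13.6
position: [0.4844, -0.0074, 0.03]
tool_rot: [0.235, 2.786, -0.041]
ft_force: [1.4, 0.1, -3.9]
grip_width: 0.246
t 13.6 p [ 0.4844 -0.0074  0.03  ] x [-0.9271  0.1575 -0.3401] yaw 170.36 z [ 0.3353 -0.0571 -0.9404] F [ 1.41  0.07 -3.91] T [0.3  0.74 0.06] g 21.4
tip in flask: x -0.0442 y -0.0002 z 0.0682; inside ledge 0.0288; yawerr -0.04 pitch 0.347 roll -0.01
[ 0.561 -0.037 -0.656  2.326  0.137  0.514  1.196]
lid slope 0.0684 0.0053 z0 0.0896
```

The lid stands at 0.068 rad on the blade, with the fingers away from it. I'll now swing it up by moving the tip on an arc about the hinge.

```bash
cat >> st.py <<'E'
def arc(phis,als,r=.1049):
    out=[]
    for ph,al in zip(phis,als):
        kx=np.cos(al)*f+np.sin(al)*Z; kz=-np.sin(al)*f+np.cos(al)*Z
        tip=F+(.060-r*np.cos(ph))*f+(.056+r*np.sin(ph))*Z
        out.append((tip-kx*.09-kz*.008,down(170.4,-al)))
    return out
def phi(p,Rt):
    t=p+Rt.apply([-.09,0,-.008])-F; x=.060-t@f; z=t[2]-.056; print('phi %.3f r %.4f'%(np.arctan2(z,x),np.hypot(x,z)))
E
python3 - <<'E'
from st import *
p,Rt=pose(); phi(p,Rt)
rows(p,Rt,arc(np.arange(1,17)*.115+.1165,np.linspace(.347,.1,17)[1:]))
E
```

```text
t 13.65 p [ 0.4844 -0.0074  0.0301] x [-0.9271  0.1574 -0.3402] yaw 170.36 z [ 0.3354 -0.0571 -0.9404] F [ 0.3   0.4  -4.05] T [0.3  0.75 0.06] g 21.6
phi 0.116 r 0.1049
[[-0.0, 0.9, -0.0], [-0.0059, 0.0001, -0.0119]]
[[-0.0, 0.9, 0.0], [-0.0069, -0.0, -0.0112]]
[[0.0, 0.9, 0.0], [-0.0078, 0.0, -0.0105]]
[[0.0, 0.9, 0.0], [-0.0087, -0.0, -0.0096]]
[[0.0, 0.9, 0.0], [-0.0095, 0.0, -0.0087]]
[[0.0, 0.9, 0.0], [-0.0102, 0.0, -0.0077]]
[[0.0, 0.9, 0.0], [-0.0107, -0.0, -0.0067]]
[[0.0, 0.9, -0.0], [-0.0112, 0.0, -0.0056]]
[[0.0, 0.9, 0.0], [-0.0116, 0.0, -0.0044]]
[[0.0, 0.9, 0.0], [-0.0118, -0.0, -0.0032]]
[[-0.0, 0.9, 0.0], [-0.0119, 0.0, -0.002]]
[[0.0, 0.9, -0.0], [-0.0119, -0.0, -0.0008]]
[[-0.0, 0.9, 0.0], [-0.0118, 0.0, 0.0004]]
[[-0.0, 0.9, 0.0], [-0.0116, 0.0, 0.0015]]
[[0.0, 0.9, 0.0], [-0.0112, -0.0, 0.0027]]
[[-0.0, 0.9, -0.0], [-0.0108, 0.0, 0.0038]]
```

```bash
python3 -m pendant '[[[0,0.9,0],[-0.006,0,-0.012],1],[[0,0.9,0],[-0.007,0,-0.011],1],[[0,0.9,0],[-0.008,0,-0.0105],1],[[0,0,0],[0,0,0],1],[[0,0,0],[0,0,0],1]]'
python3 - <<'E'
from st import *
p,Rt=pose(); tipf(p,Rt);phi(p,Rt); i=snap('side')
cv2.imwrite('pics/side11.png',cv2.resize(i['color'][130:260,220:400],None,fx=4,fy=4,interpolation=cv2.INTER_CUBIC)[:,:,::-1])
i=snap('scene','s11.png')
E
```

```text
time: 14.28
position: [0.4939, -0.009, 0.0688]
tool_rot: [0.238, 2.83, -0.037]
ft_force: [0.0, -0.8, -1.7]
grip_width: 0.249
t 14.275 p [ 0.4939 -0.009   0.0688] x [-0.9411  0.1597 -0.298 ] yaw 170.37 z [ 0.2938 -0.05   -0.9546] F [ 0.01 -0.85 -1.71] T [ 0.09  0.3  -0.04] g 21.7
tip in flask: x -0.0330 y -0.0002 z 0.1033; inside ledge 0.0400; yawerr -0.03 pitch 0.303 roll -0.01
phi 0.470 r 0.1043
```

View pics/side11.png

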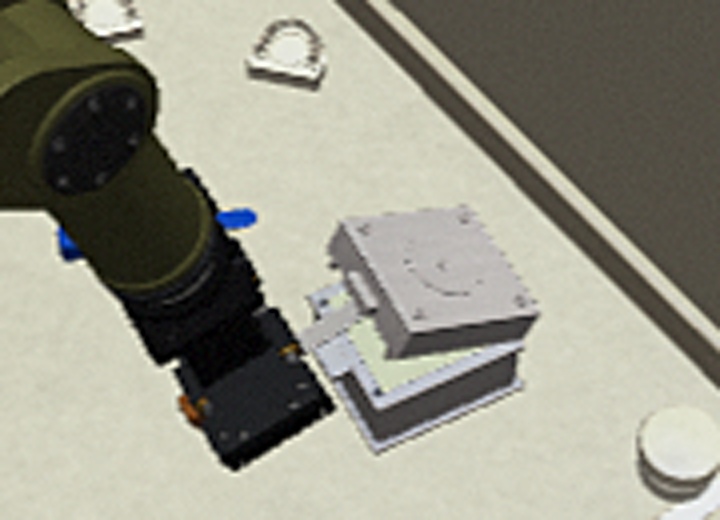

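The lid is lifted about 0.4 rad on the blade at crop (345,320), and the lower half hasn't moved. I'll continue.

```bash
python3 -m pendant '[[[0,0.9,0],[-0.0087,0,-0.0096],1],[[0,0.9,0],[-0.0095,0,-0.0087],1],[[0,0.9,0],[-0.010,0,-0.0077],1],[[0,0.9,0],[-0.0107,0,-0.0067],1],[[0,0.9,0],[-0.011,0,-0.0056],1],[[0,0,0],[0,0,0],1],[[0,0,0],[0,0,0],1]]'
python3 - <<'E'
from st import *
p,Rt=pose(); tipf(p,Rt);phi(p,Rt); i=snap('side')
cv2.imwrite('pics/side12.png',cv2.resize(i['color'][130:260,220:400],None,fx=4,fy=4,interpolation=cv2.INTER_CUBIC)[:,:,::-1])
rows(p,Rt,arc(np.arange(1,10)*.115+1.036,np.linspace(.22,.1,10)[1:]))
E
```

```text
time: 15.25
position: [0.5305, -0.0151, 0.1184]
tool_rot: [0.245, 2.909, -0.028]
ft_force: [-0.3, -0.0, -0.8]
grip_width: 0.245
t 15.25 p [ 0.5305 -0.0151  0.1184] x [-0.9615  0.163  -0.2213] yaw 170.38 z [ 0.2182 -0.0371 -0.9752] F [-0.35 -0.01 -0.8 ] T [ 0.11  0.22 -0.03] g 21.4
tip in flask: x 0.0066 y -0.0001 z 0.1462; inside ledge 0.0796; yawerr -0.02 pitch 0.223 roll -0.01
phi 1.036 r 0.1048
[[-0.0, 0.9, -0.0], [-0.0115, 0.0001, -0.0046]]
[[0.0, 0.8, 0.0], [-0.0118, 0.0, -0.0031]]
[[0.0, 0.8, 0.0], [-0.0119, -0.0, -0.0019]]
[[-0.0, 0.8, 0.0], [-0.0119, 0.0, -0.0006]]
[[0.0, 0.8, 0.0], [-0.0118, -0.0, 0.0006]]
[[0.0, 0.8, 0.0], [-0.0116, -0.0, 0.0018]]
[[-0.0, 0.8, 0.0], [-0.0112, 0.0, 0.003]]
[[0.0, 0.8, -0.0], [-0.0107, -0.0, 0.0041]]
[[-0.0, 0.8, -0.0], [-0.0101, 0.0, 0.0052]]
```

View pics/side12.png

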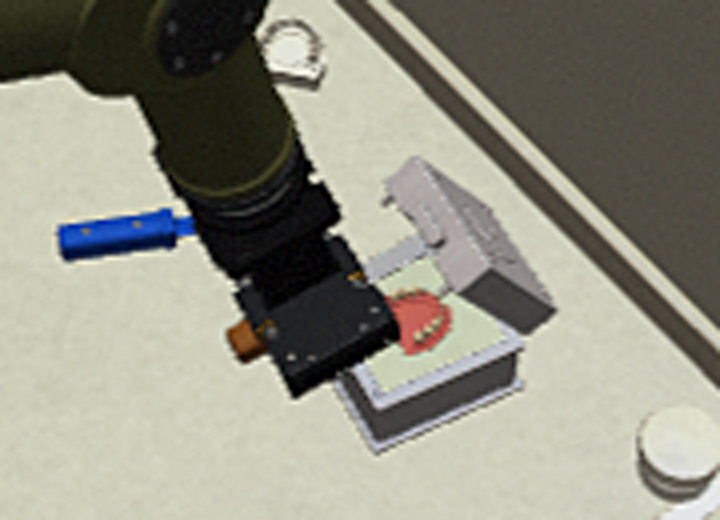

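The lid is at about 1.0 rad, the denture is visible at crop (420,320), and the blade tip is under the lid's front at (430,240). I'll continue over the top.

```bash
python3 -m pendant '[[[0,0.9,0],[-0.0115,0,-0.0046],1],[[0,0.8,0],[-0.0118,0,-0.003],1],[[0,0.8,0],[-0.012,0,-0.0019],1],[[0,0.8,0],[-0.012,0,-0.0006],1],[[0,0.8,0],[-0.0118,0,0.0006],1],[[0,0.8,0],[-0.0116,0,0.0018],1],[[0,0,0],[0,0,0],1],[[0,0,0],[0,0,0],1]]'
python3 - <<'E'
from st import *
p,Rt=pose(); tipf(p,Rt);phi(p,Rt); i=snap('side')
cv2.imwrite('pics/side13.png',cv2.resize(i['color'][130:260,220:400],None,fx=4,fy=4,interpolation=cv2.INTER_CUBIC)[:,:,::-1])
rows(p,Rt,arc([1.81,1.87,1.92],[.13,.12,.11]))
E
```

```text
time: 16.3
position: [0.5968, -0.0264, 0.1389]
tool_rot: [0.252, 2.995, -0.018]
ft_force: [0.3, 0.2, -0.7]
grip_width: 0.247
t 16.3 p [ 0.5968 -0.0264  0.1389] x [-0.9767  0.1655 -0.1363] yaw 170.38 z [ 0.1344 -0.0231 -0.9907] F [ 0.33  0.2  -0.73] T [0.13 0.05 0.  ] g 21.5
tip in flask: x 0.0759 y -0.0001 z 0.1591; inside ledge 0.1489; yawerr -0.02 pitch 0.137 roll -0.02
phi 1.724 r 0.1044
[[-0.0, 0.4, -0.0], [-0.0087, 0.0001, 0.0018]]
[[0.0, 0.6, -0.0], [-0.0057, -0.0, 0.0015]]
[[0.0, 0.6, 0.0], [-0.0047, 0.0, 0.0014]]
```

View pics/side13.png

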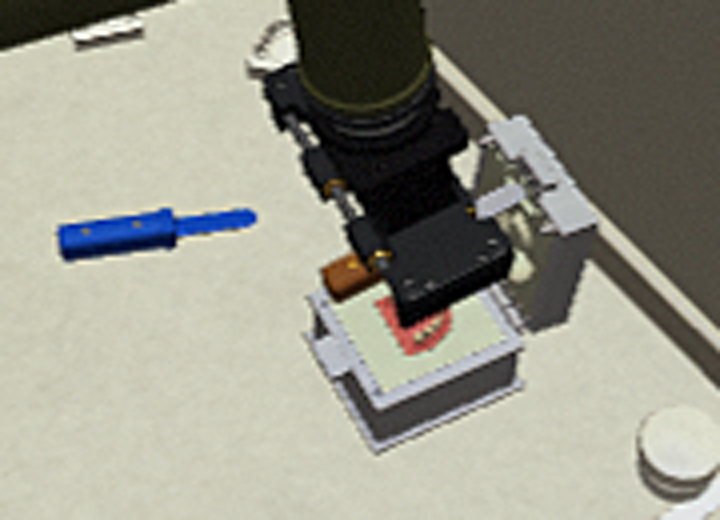

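The lid is just past upright at about 1.67 rad, with the blade in the slot recess at crop (520,190). I'll give it the last gentle push.

```bash
python3 -m pendant '[[[0,0.4,0],[-0.0087,0,0.0018],1],[[0,0.6,0],[-0.0057,0,0.0015],1],[[0,0.6,0],[-0.0047,0,0.0014],1],[[0,0,0],[-0.003,0,0.001],1],[[0,0,0],[0,0,0],1],[[0,0,0],[0,0,0],1],[[0,0,0],[0,0,0],1]]'
python3 - <<'E'
from st import *
p,Rt=pose(); tipf(p,Rt);phi(p,Rt); i=snap('side')
cv2.imwrite('pics/side14.png',cv2.resize(i['color'][130:260,220:400],None,fx=4,fy=4,interpolation=cv2.INTER_CUBIC)[:,:,::-1])
P=cloud(i)[i['range_z']>.05]; Q=np.c_[(P-F)@f,(P-F)@g,P[:,2]]
k=(Q[:,0]>.03)&(Q[:,0]<.16)&(abs(Q[:,1])<.048)&(Q[:,2]>.07)&(Q[:,2]<.21)&(abs(Q[:,1])>.02)
for zl in np.arange(.07,.21,.015):
    m=k&(Q[:,2]>zl)&(Q[:,2]<zl+.015)
    if m.sum()>5: print(zl.round(3),m.sum(),np.percentile(Q[m,0],[5,20,50,95]).round(4))
E
```

```text
time: 17.23
position: [0.6197, -0.0305, 0.1366]
tool_rot: [0.255, 3.022, -0.015]
ft_force: [-0.8, 0.7, -1.0]
grip_width: 0.245
t 17.225 p [ 0.6197 -0.0305  0.1366] x [-0.98    0.1664 -0.1094] yaw 170.36 z [ 0.1078 -0.0187 -0.994 ] F [-0.83  0.72 -1.03] T [ 0.06  0.04 -0.01] g 21.3
tip in flask: x 0.0997 y -0.0004 z 0.1544; inside ledge 0.1727; yawerr -0.04 pitch 0.110 roll -0.02
phi 1.955 r 0.1061
0.07 45 [0.0642 0.0672 0.0694 0.0833]
0.085 34 [0.07   0.0715 0.0738 0.0959]
0.1 27 [0.0746 0.0768 0.0794 0.0968]
0.115 59 [0.0803 0.0836 0.0857 0.1091]
0.13 79 [0.086  0.0875 0.0897 0.0951]
0.145 159 [0.092  0.0949 0.1084 0.1234]
0.16 89 [0.0912 0.0971 0.1004 0.1126]
```

View pics/side14.png

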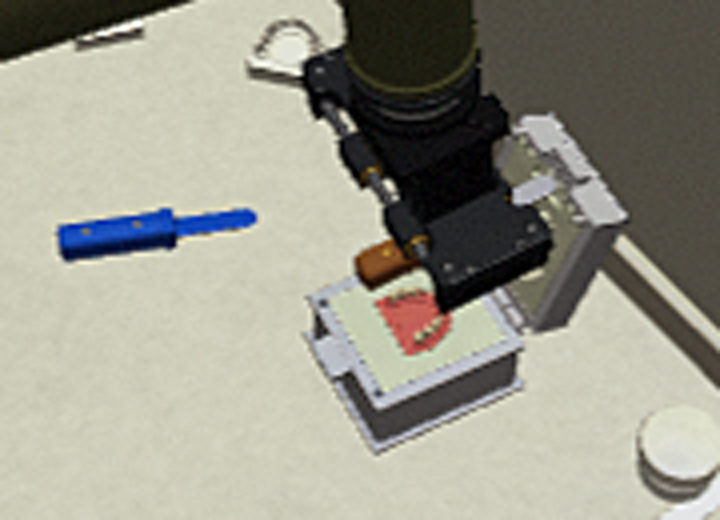

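The lid is back on its stop: its inner face slopes x 0.069→0.090 over 60 mm of height, so about 1.90 rad. The denture is fully visible at crop (410,320). I'll withdraw the blade and choose a laying spot.

```bash
python3 -m pendant '[[[0,0,0],[0.02,0,0],1],[[0,0,0],[0.04,0,-0.01],1],[[0,0,0],[0.05,0,-0.02],1],[[0,0,0],[0.05,0,0],1],[[0,6.3,0],[0,0,0],1],[[0,0,0],[0,0,0],1],[[0,0,0],[0,0,0],1]]'
python3 - <<'E'
from st import *
p,Rt=pose(); tipf(p,Rt); i=snap('side','side15.png')
P=cloud(i)[i['range_z']>.05]
# occupancy map
for y in np.arange(.24,-.26,-.02):
    r=''
    for x in np.arange(.36,.62,.02):
        k=(abs(P[:,0]-x)<.01)&(abs(P[:,1]-y)<.01); r+='%4d'%(round(1000*np.percentile(P[k,2],95)) if k.sum()>2 else -1)
    print('%.2f'%y,r)
E
```

```text
time: 18.15
position: [0.4606, -0.0029, 0.1491]
tool_rot: [0.264, 3.13, 0.002]
ft_force: [-0.8, 0.1, -1.3]
grip_width: 0.247
t 18.15 p [ 0.4606 -0.0029  0.1491] x [-9.859e-01  1.673e-01 -7.000e-04] yaw 170.37 z [ 8.e-04  9.e-04 -1.e+00] F [-0.81  0.09 -1.27] T [ 0.12 -0.16 -0.01] g 21.5
tip in flask: x -0.0604 y 0.0002 z 0.1572; inside ledge 0.0126; yawerr -0.03 pitch 0.001 roll 0.06
0.24    2   3   4   3   4   4   5   4  -1  -1  -1  -1  -1
0.22    3   3   4   4   3   4   4   2   1  -1  -1  -1  -1
0.20    3   2   4   3   4  24  24  19  -1  -1  -1  -1  -1
0.18    3   4   3   3   4  19  24  22  -1  -1  -1  -1  -1
0.16    3   3   3   4   4   3   6   4   0  -1  -1  -1  -1
0.14    3   4   4   5   3   3   3   1   2  -1  -1  -1  -1
0.12    2   3   4   5   3   3   4  -1  -1  -1  -1   1   3
0.10    3   2   3   3 263 262  -1  -1  -1  -1  -1   2   4
0.08    3   2   4   3 263 263   3  -1  -1  -1  -1   2   5
0.06    4   3   3   4 262   3   3  -1  -1  -1  -1  -1   1
0.04    4   3 571 574 570 565 558 543  -1  -1  55  -1  -1
0.02  598 591 583 574 570 563 557 540   2   2  58  59  58
0.00  606 598 589 579 572 559 555   3 158 157  58  61  68
-0.02  605 596 588 577 570 560 555 310 159 159  59  59  61
-0.04  595 585 575 573 569 562 556 545   2  56  59  59  67
-0.06    2   3   4 303 530 531 506   3   3  56  59  59  59
-0.08    3   2 262 263 262 263 262   4   3   5  56  56  56
-0.10    3   3   3 260 262 262 263   3   3   3   2   4   2
-0.12    3   3   3   4   2   2   3   4   3   2   3   3   3
-0.14    3   2   2   4   3   2   3   3   2   3   3   4   3
-0.16    2   2   3   2   3   3   3   3   4   3   2   3   4
-0.18    2   3   4   3   3   3   3   3   4   3   3   4   3
-0.20    3   3   3   3   3   3   3   5   3   4   3   2   2
-0.22    3   4   3   3   3   4   2  15   4   4   4   3   3
-0.24    4   4   3   3   3   3   3  19   4   3   3   2   4
```

View pics/side15.png

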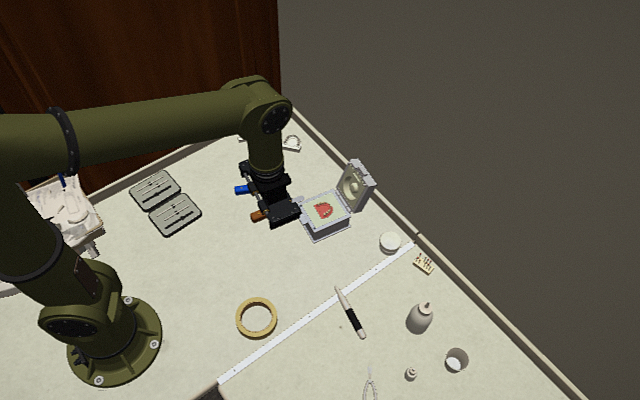

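The flask is open with the denture visible at about (325,211). The bench at x 0.36–0.54, y −0.10…−0.20 is empty. I'll lay the knife there, with the TCP at (0.445, −0.13).

```bash
python3 -m pendant '[[[0,0,0],[-0.002,-0.043,0],1],[[0,0,0],[-0.002,-0.043,0],1],[[0,0,0],[-0.002,-0.042,0.02],1],[[0,0,0],[0,0,0.05],1],[[0,0,0],[0,0,0.05],1],[[0,0,0],[0,0,0],1],[[0,0,0],[0,0,0],1],[[0,0,0],[0,0,0],1]]'
python3 - <<'E'
from st import *
p,Rt=pose(); tipf(p,Rt); i=snap('side','side16.png'); w=snap('wrist','w16.png')
rows(p,Rt,[((p[0],p[1],.0035),down(170.4))])
E
```

```text
time: 19.2
position: [0.446, -0.1309, 0.0311]
tool_rot: [0.263, 3.127, -0.002]
ft_force: [0.8, -0.5, -1.8]
grip_width: 0.248
t 19.2 p [ 0.446  -0.1309  0.0311] x [-0.9859  0.1672 -0.0032] yaw 170.38 z [ 0.0029 -0.0018 -1.    ] F [ 0.85 -0.48 -1.84] T [ 0.07 -0.15 -0.  ] g 21.6
tip in flask: x -0.0534 y -0.1284 z 0.0393; inside ledge 0.0196; yawerr -0.02 pitch 0.003 roll -0.07
[[-0.1, 0.2, -0.0], [0.0001, 0.0, 0.0276]]
```

View pics/side16.png

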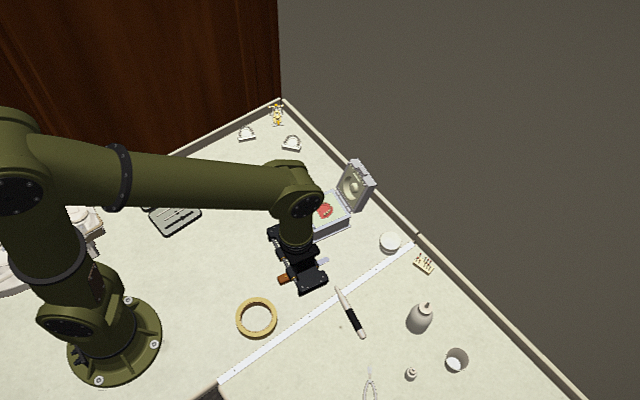

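View pics/w16.png

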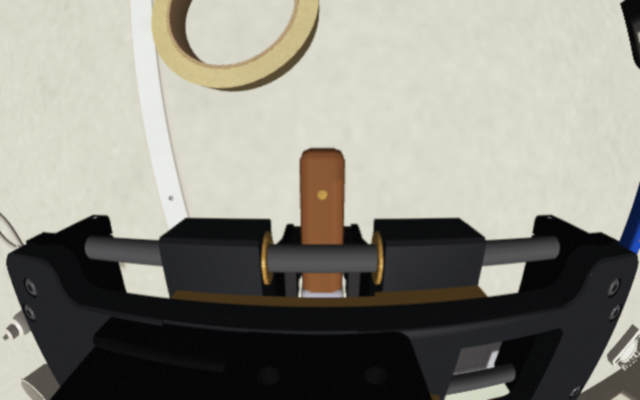

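The handle sits in the hand exactly as at pick-up (end at row 150, pin at (322,195)), and the bench below is free. I'll lower and release.

```bash
python3 -m pendant '[[[0,0.2,0],[0,0,0.015],1],[[0,0,0],[0,0,0.009],1],[[0,0,0],[0,0,0.0027],1],[[0,0,0],[0,0,0],1],[[0,0,0],[0,0,0],1]]' 10
python3 -m pendant '[[[0,0,0],[0,0,0],0.3],[[0,0,0],[0,0,0],0.2],[[0,0,0],[0,0,0],0.0],[[0,0,0],[0,0,0],-0.1],[[0,0,0],[0,0,0],-0.1]]'
python3 -m pendant '[[[0,0,0],[0,0,-0.02],-0.1],[[0,0,0],[0,0,-0.05],-0.1],[[0,0,0],[0,0,-0.06],-0.1],[[0,0,0],[0.05,-0.02,-0.03],-0.1],[[0,0,0],[0,0,0],-0.1],[[0,0,0],[0,0,0],-0.1]]'
python3 - <<'E'
from st import *
p,Rt=pose(); i=snap('side','side17.png'); snap('scene','scene17.png'); w=snap('wrist','w17.png')
P=cloud(i)[i['range_z']>.05]
k=(P[:,0]>.36)&(P[:,0]<.56)&(P[:,1]<-.09)&(P[:,1]>-.2)&(P[:,2]>.0065)&(P[:,2]<.05); B=P[k]
c0=[.446,-.131,0]; X=np.c_[(B-c0)@f,(B-c0)@g,B[:,2]]
for xl in np.arange(-.07,.1,.02):
    m=(X[:,0]>xl)&(X[:,0]<=xl+.02)
    if m.sum()>2: print(xl.round(2),m.sum(),X[m,1].mean().round(4),np.median(X[m,2]).round(4))
E
```

```text
time: 19.92
position: [0.4435, -0.1303, 0.002]
tool_rot: [-0.263, -3.125, -0.0]
ft_force: [-2.4, 0.6, 5.0]
grip_width: 0.247
time: 20.55
position: [0.4438, -0.1304, 0.0021]
tool_rot: [-0.264, -3.126, -0.0]
ft_force: [-0.3, -0.1, -0.2]
grip_width: 0.539
time: 21.3
position: [0.3921, -0.1418, 0.1622]
tool_rot: [-0.264, -3.126, 0.0]
ft_force: [-0.1, 0.4, -0.4]
grip_width: 0.551
t 21.3 p [ 0.3921 -0.1418  0.1622] x [-0.9858  0.1678  0.0039] yaw 170.34 z [-4.e-03  1.e-04 -1.e+00] F [-0.11  0.36 -0.45] T [ 0.12 -0.16  0.  ] g 48.0
-0.07 24 0.0003 0.0192
-0.05 4 -0.0142 0.0084
-0.01 3 -0.0109 0.0074
0.03 7 -0.0023 0.0126
0.05 40 0.0004 0.0119
0.07 29 0.0013 0.0104
```

View pics/side17.png

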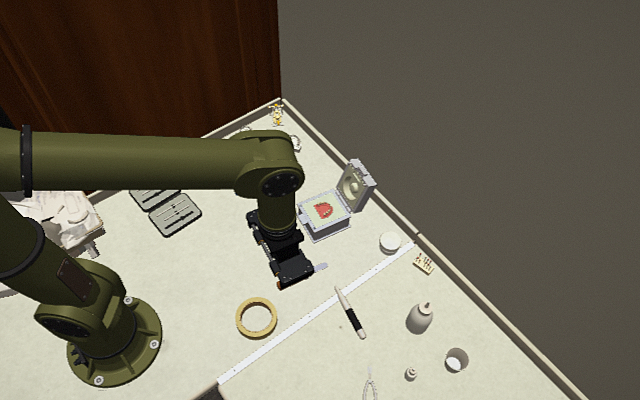

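View pics/w17.png

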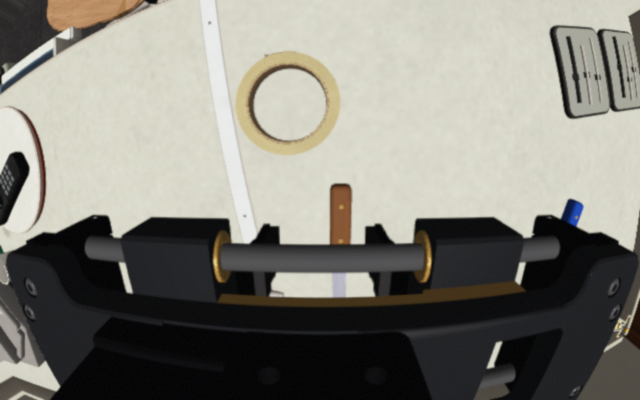

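View pics/scene17.png

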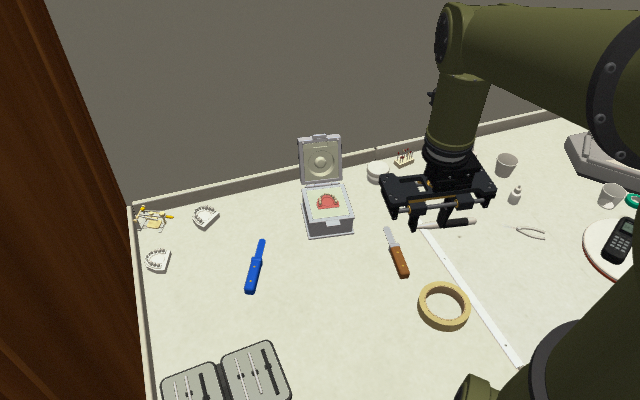

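The scene view shows the knife lying free at (397,253), the flask open with its lid up at (320,160), and the hand clear. Last I'll check the numbers.

```bash
python3 - <<'E'
from st import *
i=snap('scene');P3=cloud(i); ok=i['range_z']>.05
def reg(b,lo,hi):
    u0,u1,v0,v1=b; c=P3[v0:v1,u0:u1][ok[v0:v1,u0:u1]]; return c[(c[:,2]>lo)&(c[:,2]<hi)]
p=reg((380,412,225,280),.0175,.04); print('handle',p.mean(0).round(4),np.percentile(p[:,2],[5,50,95]).round(4))
w=np.linalg.lstsq(np.c_[(p-F)@f,np.ones(len(p))],p[:,2],rcond=None)[0];print('handle slope',w[0].round(3))
p=reg((380,400,225,247),.007,.016); print('blade z',np.median(p[:,2]).round(4))
p=reg((362,392,155,188),.036,.05); print('jar',p.mean(0).round(3) if len(p) else None)
p=reg((295,360,180,240),.045,.062); r=cv2.minAreaRect(p[:,:2].astype(np.float32)); print('lower rim',r)
P=P3[ok]; Q=np.c_[(P-F)@f,(P-F)@g,P[:,2]]; k=(Q[:,0]>.04)&(Q[:,0]<.13)&(abs(Q[:,1])<.047)&(abs(Q[:,1])>.035)&(Q[:,2]>.065)&(Q[:,2]<.155)
s=np.polyfit(Q[k,2],Q[k,0],1); print('lid angle',(np.pi/2+np.arctan(s[0])).round(3),k.sum())
p=reg((410,480,212,235),.006,.03);print('hp vis',p.mean(0).round(3)); print(monitor.get_state()['time'])
E
```

```text
handle [ 0.4306 -0.1275  0.0203] [0.0182 0.0202 0.0228]
handle slope 0.008
blade z 0.0108
jar [ 0.698 -0.201  0.04 ]
lower rim ((0.6132323145866394, -0.029000744223594666), (0.10428550839424133, 0.15655460953712463), 80.08855438232422)
lid angle 1.925 390
hp vis [ 0.489 -0.288  0.013]
21.5
```

All checks are good, so I'm handing in.

```bash
python3 -c "
from bench import order; print(order.close_job())"
```

```text
the job is handed in; nothing more can be done
None
```

The flask is open, the knife lies flat on the bench, and I handed the job in at about 21.5 s. The hand-in gave no verdict.

- **What I did:** I took the wooden-handled knife, put its blade about 31 mm into the pry slot, and levered to about 0.35 rad. The catch let go with the fingers clear of the lid. The lid read about 0.068 rad on the blade. I then swung the upper half back with the blade tip and laid the knife down to the right of the flask, in front of it.
- **Last checks:**
  - **Lid:** about 1.9 rad, on its stop.
  - **Knife:** handle top at 20 mm, which puts its axis near 10 mm. Slope is 0.008 rad. It lies about 75 mm from the flask.
  - **Jar:** position as measured at the start.
- **Doubtful or unchecked:**
  - **Air tilt test:** an early try at the pry tilt reached only 16° of the 20° I asked for. I corrected for that, and the actual lever was not affected.
  - **Flask position:** my final fit of the lower rim took in stray points (157 mm long against 110 mm), so it is not a clean measurement. The fit's centre and the pictures show no sign that the flask moved.
  - **Handpiece:** partly hidden by the hand. The visible part lay within about 7 mm of its first position.
  - **Cast:** checked only by eye. Both casts look unmoved.

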